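Test two seal blanks on the tilted board and sort the waxed from the bare

ROBOT

A 7-joint arm with a two-finger parallel gripper is mounted at the origin on a cart in front of the work surface, level with it; the furniture and walls round the work are solid. World frame = base frame: x ahead of the robot, y to its left, z up, the work surface at z = 0. Lengths are in m, angles in rad, forces in N, time in s.
With the tool pointing down it reaches from about 0.4 to 0.9 m from the base axis. Payload 5.5 kg.
Tool frame: the origin (TCP) lies at the very end of the fingers, on their centre line; the grasp point (between the pads) lies 19 mm behind it; z points along the fingers, y is the direction in which the jaws open and shut (so a half turn about z gives the same grasp; the last joint's range is limited). The gripper opens to 85 mm and grips with 20 to 120 N. Pads are 22 mm wide; open, the fingers measure 114 mm over their backs; the gripper's body (76 mm by 85 mm) begins 54 mm behind the grasp point. The pads swing forward as they close: fully open they stand 13 mm farther back than shut.
Start: joints at [-0.901, 0.501, -0.427, 1.55, 0.221, 1.138, -0.21], TCP at [0.257, 0.597, 0.231] pointing down, gripper open.
Joint ranges: [-2.88, 2.88], [-0.31, 2.03], [-1.54, 1.56], [0.2, 2.42], [-1.41, 4.55], [0.19, 2.02], [-2.57, 2.57]. Speed limits (rad/s): [2.57, 2.57, 3.14, 3.14, 3.14, 3.14, 3.14].

INTERFACE

Orientations are given as a rotation vector (axis times angle).
In Python, from station import read_state, cams, workorder gives the robot as it stands.
- The arm moves only by the shell command python3 -m handwheel 'ROWS' [OPENING] [FORCE]. ROWS is JSON, a list of rows, each a list of 2 entries, a list of its own where there are three numbers: the shift along the tool's x, y, z in mm, then the turn about the tool's z in rad. A call has 1 to 12 rows; each row shifts and turns the commanded pose from where the row before left it, along the tool's axes as they then stand; what a row does not reach is not made up. A row lasts 1/8 s, in which the tool goes at most 62.5 mm and 10.7 degrees, less where a joint would pass 70% of its speed; a pose out of reach is approached as far as the arm can. A call with a gripper value outside its range is refused whole. OPENING is the opening in per cent of the stroke, from 0 (shut) to 100 (fully open), set as the call begins (- or left out, the last holds). The fingers move at their own pace and stop on an object; FORCE is the grip in N (left out, the last holds). Time passes only in rows, so rows that do not move let the fingers close. It gives the time, the measured TCP pose, the force and the opening at its end, in the units of the state.
- read_state(): the state, without advancing time (a new reading comes with each control period).
- cams.read_camera(name): name is "scene" or "top"; returns the picture (384x512x3 uint8, blue, green, red); there is no depth.
- cams.camera_info(name): a dict with "K" (3x3 intrinsics, pixels), "position" and "orientation" of the camera in the world. Camera axes: x right, y down, z forward; pixel columns grow to the right and rows downward; lengths in m; the calibration is good to about 2 mm. A picture is of the moment at which its call begins. camera_info takes no time and is no camera call.
- workorder.close_job(): hands the job in, once; it reports no verdict.
The state is a dict: "time_s": time; "joints": joint angles; "joint_vel": joint speeds; "effort": joint torques, N m; "eef_pos": TCP position; "orientation": TCP orientation; "force": force on the tool from outside, world axes, zero at the start; "ft_torque": the same for the moment, N m; "opening": finger opening in m.
Only numpy, scipy, OpenCV 4.12 (cv2) and the standard library are available. Lean on these libraries where they do the work, as an engineer would, in place of code of your own. Each camera call takes 0.05 s, during which the arm holds its last target.

TASK

Two seal blanks look alike, but one has waxed sides and the other is bare. Test them one at a time: lay a blank on its side on the upper half of the tilted metal test board and let go; a waxed blank slides down to the stop, a bare one stays where it was put. Put each blank away before testing the other: the waxed one lying in the long open box, the bare one lying on the middle of the plate; do not disturb the figure, pebble and graver nearby.

Things in the scene. Friction and masses are not known exactly. Their poses are not given: they have to be found in the camera images.
- blank_a: seal blank of dark mottled stone, standing on its square end at the start: 34 (its x) x 38 (its y) x 86 mm (its z), four flat upright sides, the top end rounded over; about 0.3 kg. Origin: centre of the flat end, z along the blank toward the rounded end. Same look as the other blank; whether it is waxed cannot be seen; waxed sides are slick: grip firmly, near the middle
- blank_b: seal blank of dark mottled stone, standing on its square end at the start: 34 (its x) x 38 (its y) x 86 mm (its z), four flat upright sides, the top end rounded over; about 0.3 kg. Origin: centre of the flat end, z along the blank toward the rounded end. Same look as the other blank; whether it is waxed cannot be seen; waxed sides are slick: grip firmly, near the middle
- mid_a (a point): middle of blank_a, 43 mm along its z from the origin, within 3 mm of its centre of mass
- mid_b (a point): middle of blank_b, 43 mm along its z from the origin
- ramp: fixed wooden test board, smooth metal face tilted 20 degrees, 220 mm long up the slope, 112 mm wide, no side rails. Origin: on the table under the middle of the face; x points uphill (level), y across, z up. The middle of the face is 55.6 mm above the origin; the face runs from x = -103 to +103 mm and rises 0.364 mm per mm of x
- ramp_upper (a point): point on the test face, in the middle of its upper half (ramp x = 47 mm, 73 mm above the table). A waxed blank let go here reaches the foot in less than a second; a bare one does not creep
- ramp_foot (a point): point on the test face at the stop, a cross strip 10 mm thick and 12 mm above the face (ramp x = -94 mm, 21 mm above the table). The middle of a blank that has slid down to the stop is at about ramp x = -60 mm
- long_box: fixed long shallow brocade box without lid, 335 (its x) x 92 (its y) x 30 mm, walls 3 to 4 mm, inner floor 3 mm above the table. Origin: centre of the underside
- plate: fixed round blue and white plate, 132 mm across, rim 14 mm high, the middle about 8 to 11 mm above the table. Origin: centre of the underside
- figure_4: bystander: small carved stone figure, 35 x 42 x 62 mm, origin at the centre of its underside
- pebble_0: bystander: flat pebble, 26 x 55 x 17 mm, origin at the centre of its underside
- graver_2: bystander: graver (thin tool), 10 x 134 x 9 mm, origin at the centre of its underside
Not all that is in view belongs to the job. What is shaped like the blank_a but blue is not meant.

How it is judged:
By the outcome, as a careful person would: the job done as asked, in the order asked, and still so for the second after the job is handed in, with the robot touching nothing.
It also fails if it takes over 72 s, if anything falls off the work surface, if the arm or the gripper's body presses on something with over 40 N, if the wrist force passes 120 N, or if a joint passes its speed limit or range.

## Working session

There is one attempt and no reset: what is moved stays moved. The work goes in short steps, Python scripts to look and compute and a shell command to move; the robot and the scene stay as the last step left them, time stands still between calls to the robot, and variables do not carry over. Pictures are saved under pics/ and viewed, and the job is handed in when it is done.

```bash
mkdir -p pics; ls; python3 - <<'E'
from station import read_state, cams, workorder
import cv2
print(read_state())
for n in ["scene","top"]:
    print(n,cams.camera_info(n))
    im=cams.read_camera(n); cv2.imwrite(f"pics/{n}0.png",cv2.resize(im,(800,600),interpolation=cv2.INTER_CUBIC)); cv2.imwrite(f"pics/{n}0_raw.png",im)
E
```

```text
pics
{'time_s': 0.0, 'joints': array([-0.90079806,  0.50185029, -0.42680291,  1.5514721 ,  0.22078175,
        1.13829526, -0.21028338]), 'joint_vel': array([ 0.00071626,  0.00132909, -0.00174886,  0.00040417,  0.00115186,
       -0.00131436, -0.00024657]), 'effort': array([ 4.96228913e-04, -5.69519556e+01, -5.81586555e+00, -2.80941403e+01,
        1.07303867e-02,  1.20408152e-02, -1.09195106e-07]), 'eef_pos': array([0.25693447, 0.59629442, 0.23024966]), 'orientation': array([-6.34381820e-01, -3.07638144e+00,  3.00018079e-03]), 'force': array([-0.16683998,  0.02168025, -0.91318116]), 'ft_torque': array([-0.07646816, -0.01447239,  0.03191379]), 'opening': 0.08574457954316538}
scene {'K': array([[426.93611132,   0.        , 254.56711254],
       [  0.        , 426.93611132, 191.9423084 ],
       [  0.        ,   0.        ,   1.        ]]), 'position': array([-0.30158472,  0.84938229,  0.56987412]), 'orientation': array([-0.9241339 ,  2.16416362, -1.38926537])}
top {'K': array([[387.71856568,   0.        , 252.6146782 ],
       [  0.        , 387.71856568, 184.43261065],
       [  0.        ,   0.        ,   1.        ]]), 'position': array([0.33746693, 0.0806979 , 1.27915958]), 'orientation': array([-2.17375904,  2.14470781, -0.14659311])}
```

View pics/scene0.png

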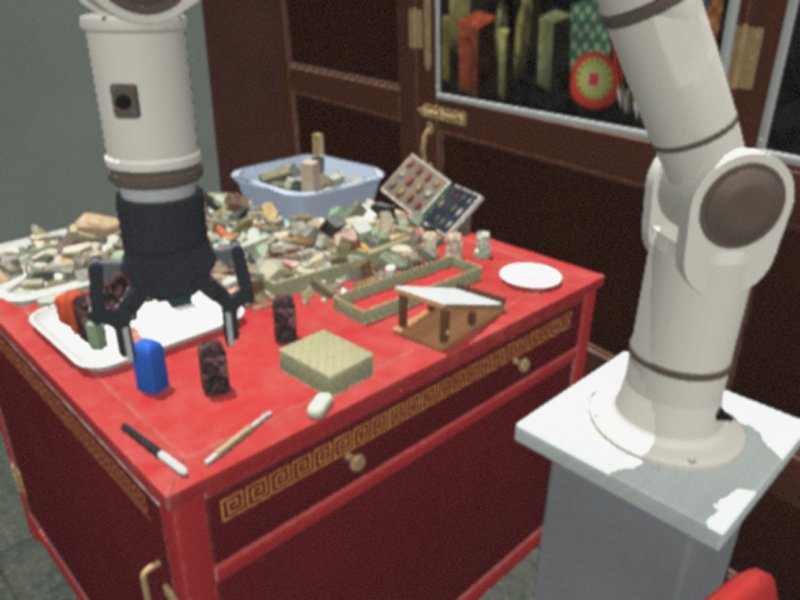

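View pics/top0.png

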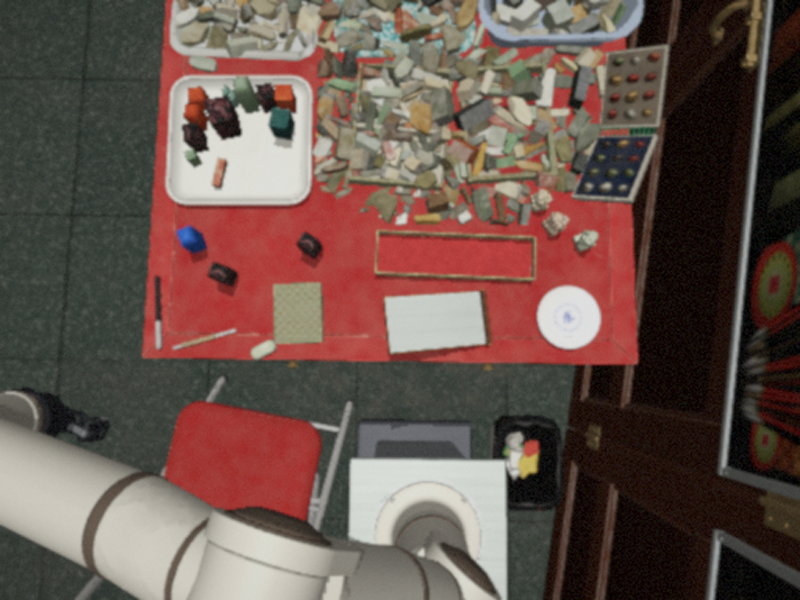

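```bash
cat > h.py <<'E'
import numpy as np, cv2
from scipy.spatial.transform import Rotation as R
from station import read_state, cams
def px2w(n,u,v,z=0.):
    c=cams.camera_info(n); d=R.from_rotvec(c["orientation"]).apply(np.linalg.inv(c["K"])@[u,v,1]); p=np.array(c["position"])
    return p+d*(z-p[2])/d[2]
def w2px(n,P):
    c=cams.camera_info(n); q=R.from_rotvec(c["orientation"]).inv().apply(np.atleast_2d(P)-c["position"])@c["K"].T
    return q[:,:2]/q[:,2:]
def crop(im,x0,y0,w,h,s,f):
    cv2.imwrite(f,cv2.resize(im[y0:y0+h,x0:x0+w],None,fx=s,fy=s,interpolation=cv2.INTER_CUBIC))
def snap(n,f,x0=0,y0=0,w=512,h=384,s=1.5):
    crop(cams.read_camera(n),x0,y0,w,h,s,f)
E
python3 - <<'E'
from h import *
t=cv2.imread("pics/top0_raw.png"); s=cv2.imread("pics/scene0_raw.png")
crop(t,90,135,160,100,5,"pics/tA.png")
crop(t,230,135,165,100,4.8,"pics/tB.png")
crop(s,60,170,200,140,4,"pics/sA.png")
crop(s,200,150,180,80,4.4,"pics/sB.png")
E
```

```text
(no output)
```

View pics/tA.png

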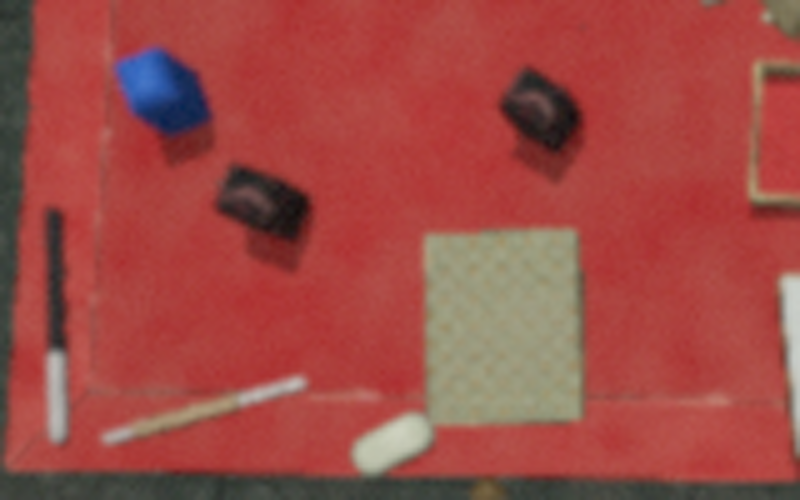

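View pics/tB.png

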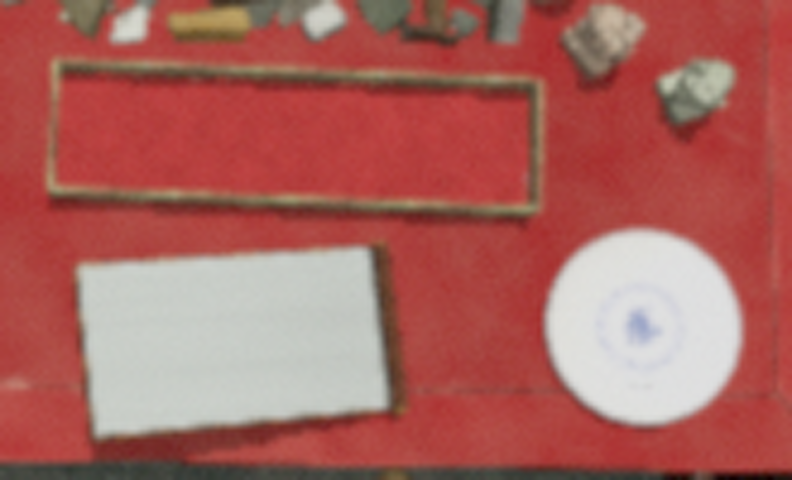

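View pics/sA.png

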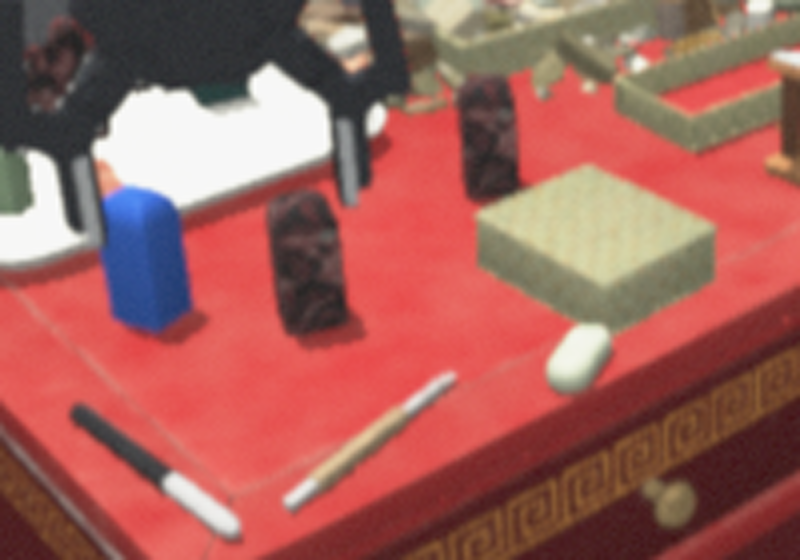

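View pics/sB.png

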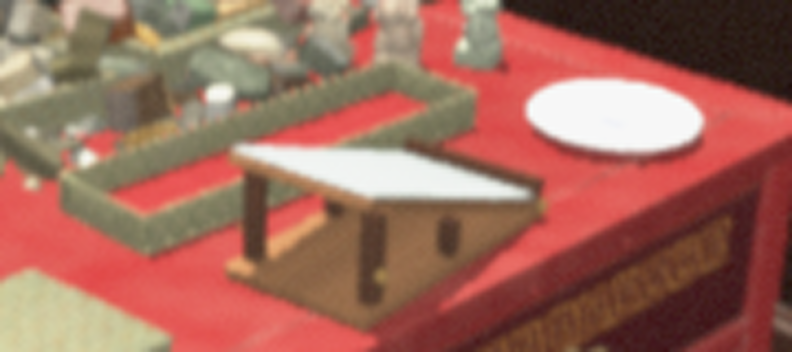

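```bash
cat > fit.py <<'E'
from h import *
from scipy.optimize import minimize
t=cv2.imread("pics/top0_raw.png"); s=cv2.imread("pics/scene0_raw.png")
B=lambda x,y: (230+x/4.8,135+y/4.8)
for nm,z,pts in [("ramp top edge",.093,[(78,265),(95,438)]),("ramp stop",.018+.012,[(375,247),(390,410)]),("box",.03,[(52,60),(543,80),(540,213),(48,195)]),("plate",.012,[(644,327),(546,327),(742,327),(644,230),(644,425)])]:
    P=np.array([px2w("top",*B(*p),z=z) for p in pts]); print(nm,P.round(4).tolist(),P.mean(0).round(4))
# hi: pebble, graver
A=lambda x,y:(90+x/5,135+y/5)
for nm,z,p in [("pebble",.01,(393,443)),("gr1",.005,(105,438)),("gr2",.005,(303,382)),("yellowbox",.04,(425,235)),("yb2",.04,(580,418)),("blue",.04,(165,92))]:
    print(nm,px2w("top",*A(*p),z=z).round(3))
# blank silhouettes
def verts(x,y,yaw):
    c=[]
    for zz,f in [(0,1),(.07,1),(.08,.75),(.086,.4)]:
        for a in(-1,1):
            for b in(-1,1): c.append([a*.017*f,b*.019*(f if 0 else 1),zz])
    c=np.array(c); return R.from_euler('z',yaw).apply(c)+[x,y,0]
def mask(im): 
    h=im.astype(int); return (h.max(2)<110)&(h[...,2]-h[...,0]<70)
for nm,tw,sw in [("far",(120,155,45,40),(120,205,35,55)),("near",(180,145,35,30),(168,180,30,45))]:
    ms={}
    for n,im,w in(("top",t,tw),("scene",s,sw)):
        m=np.zeros(im.shape[:2],np.uint8);x,y,ww,hh=w;m[y:y+hh,x:x+ww]=mask(im)[y:y+hh,x:x+ww];ms[n]=m
        cv2.imwrite(f"pics/m_{nm}_{n}.png",cv2.resize(np.hstack([im[y:y+hh,x:x+ww],cv2.merge([m[y:y+hh,x:x+ww]*255]*3)]),None,fx=6,fy=6))
    def cost(p,ret=False):
        c=0;o={}
        for n in ms:
            q=w2px(n,verts(*p)); S=4
            hull=cv2.convexHull((q*S+S/2).astype(np.float32)).astype(np.int32)
            g=np.zeros((384*S,512*S),np.uint8);cv2.fillConvexPoly(g,hull,1)
            g=cv2.resize(g.astype(np.float32),(512,384),interpolation=cv2.INTER_AREA)
            o[n]=round(float(np.minimum(g,ms[n]).sum()/np.maximum(g,ms[n]).sum()),3);c-=o[n]
        return (c,o) if ret else c
    ys,xs=np.nonzero(ms["top"]); p0=px2w("top",xs.mean(),ys.mean(),z=.055)[:2]
    best=[]
    for yaw in np.arange(-1.5,1.6,.26):
        r=minimize(cost,[*p0,yaw],method="Nelder-Mead",options=dict(initial_simplex=[[*p0,yaw],[p0[0]+.01,p0[1],yaw],[p0[0],p0[1]+.01,yaw],[*p0,yaw+.2]]))
        best.append((r.fun,r.x))
    best.sort(key=lambda b:b[0]); 
    for b in best[:3]: print(nm,b[0],b[1].round(4),cost(b[1],True)[1])
E
python3 fit.py; python3 -c "
import cv2
for n in ['far','near']:
  for c in ['top','scene']: print(cv2.imread(f'pics/m_{n}_{c}.png').shape)"
```

```text
ramp top edge [[0.4714, 0.0914, 0.093], [0.3612, 0.079, 0.093]] [0.4163 0.0852 0.093 ]
ramp stop [[0.4936, -0.1089, 0.03], [0.3837, -0.1184, 0.03]] [ 0.4386 -0.1136  0.03  ]
box [[0.6195, 0.1119, 0.03], [0.6105, -0.2248, 0.03], [0.5184, -0.2212, 0.03], [0.526, 0.1131, 0.03]] [ 0.5686 -0.0553  0.03  ]
plate [[0.4432, -0.2956, 0.012], [0.4423, -0.2284, 0.012], [0.4442, -0.3628, 0.012], [0.5102, -0.2972, 0.012], [0.3765, -0.294, 0.012]] [ 0.4433 -0.2956  0.012 ]
pebble [0.368 0.343 0.01 ]
gr1 [0.369 0.532 0.005]
gr2 [0.407 0.404 0.005]
yellowbox [0.501 0.322 0.04 ]
yb2 [0.385 0.219 0.04 ]
blue [0.592 0.494 0.04 ]
far -1.35 [0.5218 0.43   1.1659] {'top': 0.609, 'scene': 0.741}
far -1.347 [0.5221 0.4298 1.1796] {'top': 0.605, 'scene': 0.742}
far -1.347 [0.5228 0.429  1.0351] {'top': 0.606, 'scene': 0.741}
(240, 540, 3)
(330, 420, 3)
(180, 420, 3)
(270, 360, 3)Traceback (most recent call last):
  File "fit.py", line 37, in <module>
    r=minimize(cost,[*p0,yaw],method="Nelder-Mead",options=dict(initial_simplex=[[*p0,yaw],[p0[0]+.01,p0[1],yaw],[p0[0],p0[1]+.01,yaw],[*p0,yaw+.2]]))
    res = _minimize_neldermead(fun, x0, args, callback, bounds=bounds,
                               **options)
    fxr = func(xr)
    fx = function(np.copy(x), *(wrapper_args + args))
  File "fit.py", line 28, in cost
    q=w2px(n,verts(*p)); S=4
  File "h.py", line 8, in w2px
    c=cams.camera_info(n); q=R.from_rotvec(c["orientation"]).inv().apply(np.atleast_2d(P)-c["position"])@c["K"].T
ValueError: time passes only in moves, steps and waits
```

```bash
sed -i 's/^def px2w/_C={n:cams.camera_info(n) for n in ("scene","top")}\ndef px2w/; s/c=cams.camera_info(n)/c=_C[n]/' h.py; sed -i 's/h.max(2)<110)&(h\[...,2\]-h\[...,0\]<70/h.max(2)<130)\&(h[...,2]-h[...,0]<60/' fit.py; python3 fit.py | grep -E "far|near"; python3 -c "
import cv2,numpy as np
a=[cv2.resize(cv2.imread(f'pics/m_{n}_{c}.png'),(400,280)) for n in ['far','near'] for c in ['top','scene']]
cv2.imwrite('pics/mm.png',np.vstack([np.hstack(a[:2]),np.hstack(a[2:])]))"
```

```text
far -1.3820000000000001 [ 0.522   0.4295 -0.4866] {'top': 0.6, 'scene': 0.782}
far -1.3820000000000001 [ 0.5221  0.4295 -0.4855] {'top': 0.6, 'scene': 0.782}
far -1.3780000000000001 [ 0.5215  0.4299 -0.4605] {'top': 0.601, 'scene': 0.777}
near -1.457 [0.5865 0.2512 0.9352] {'top': 0.78, 'scene': 0.677}
near -1.453 [0.5849 0.2527 0.9358] {'top': 0.781, 'scene': 0.672}
near -1.4500000000000002 [0.5866 0.2517 0.9653] {'top': 0.766, 'scene': 0.684}
```

View pics/mm.png

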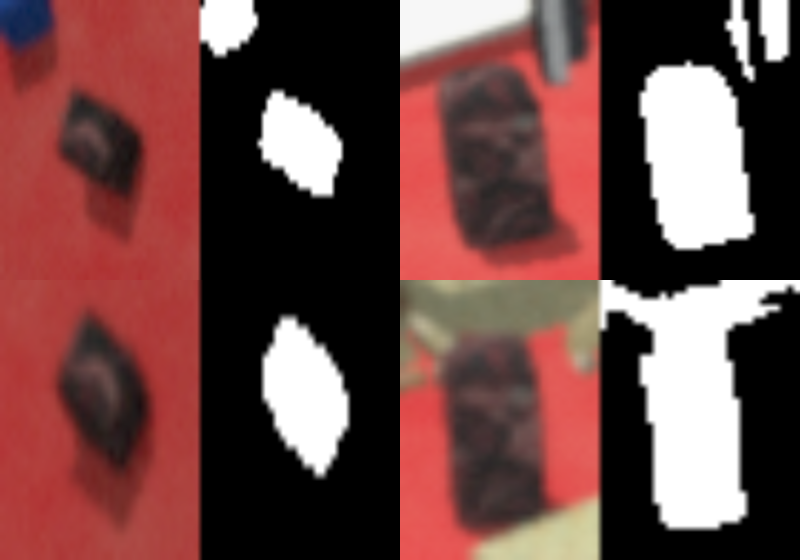

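```bash
python3 - <<'E'
s=open('fit.py').read()
s=s.replace('(120,155,45,40)','(130,164,28,26)').replace('(120,205,35,55)','(124,213,26,42)').replace('(168,180,30,45)','(173,187,19,36)').replace('for b in best[:3]','np.save("pics/fit_"+nm,best[0][1])\n    for b in best[:3]')
s+='''
    o=[]
    for n,im,w in(("top",t,tw),("scene",s,sw)):
        x,y,ww,hh=w; x-=8;y-=8;ww+=16;hh+=16
        g=cv2.resize(im[y:y+hh,x:x+ww],(400,int(400*hh/ww)),interpolation=cv2.INTER_CUBIC); f=400/ww
        V=R.from_euler('z',best[0][1][2]).apply([[a*.017,b*.019,z] for z in(0,.07) for a,b in((1,1),(1,-1),(-1,-1),(-1,1))])+[*best[0][1][:2],0]
        q=((w2px(n,V)-[x,y]+.5)*f).astype(int)
        cv2.polylines(g,[q[:4]],True,(0,255,0));cv2.polylines(g,[q[4:]],True,(0,255,255)); cv2.line(g,tuple(map(int,q[0])),tuple(map(int,q[4])),(255,255,0))
        o.append(cv2.copyMakeBorder(g,0,600-g.shape[0],0,0,cv2.BORDER_CONSTANT))
    cv2.imwrite(f"pics/ov_{nm}.png",np.hstack(o))
'''
open('fit.py','w').write(s)
E
python3 fit.py | grep -E "far|near"
```

```text
far -1.6909999999999998 [ 0.522   0.4295 -0.4847] {'top': 0.822, 'scene': 0.869}
far -1.689 [ 0.522   0.4296 -0.4882] {'top': 0.821, 'scene': 0.868}
far -1.689 [ 0.5219  0.4292 -0.4798] {'top': 0.827, 'scene': 0.862}
near -1.667 [0.5854 0.2521 0.9455] {'top': 0.782, 'scene': 0.885}
near -1.665 [0.5866 0.252  0.9346] {'top': 0.773, 'scene': 0.892}
near -1.662 [0.5866 0.2523 1.011 ] {'top': 0.762, 'scene': 0.9}
```

```bash
python3 -c "
import cv2,numpy as np
a=cv2.imread('pics/ov_far.png');b=cv2.imread('pics/ov_near.png');print(a.shape,b.shape)
cv2.imwrite('pics/ov.png',cv2.resize(np.hstack([a,b]),(800,300)))"; ls pics
```

```text
(600, 800, 3) (600, 800, 3)
fit_far.npy
fit_near.npy
m_far_scene.png
m_far_top.png
m_near_scene.png
m_near_top.png
mm.png
ov.png
ov_far.png
ov_near.png
sA.png
sB.png
scene0.png
scene0_raw.png
tA.png
tB.png
top0.png
top0_raw.png
```

View pics/ov_far.png

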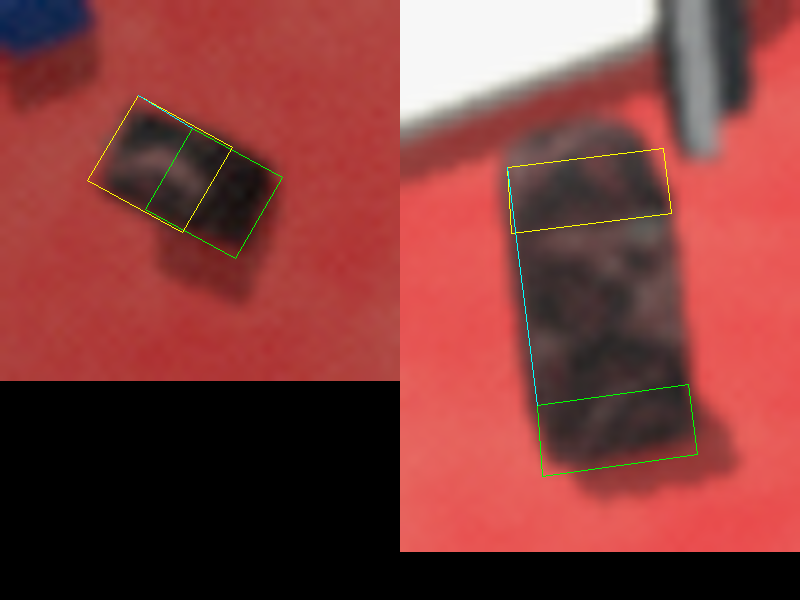

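View pics/ov_near.png

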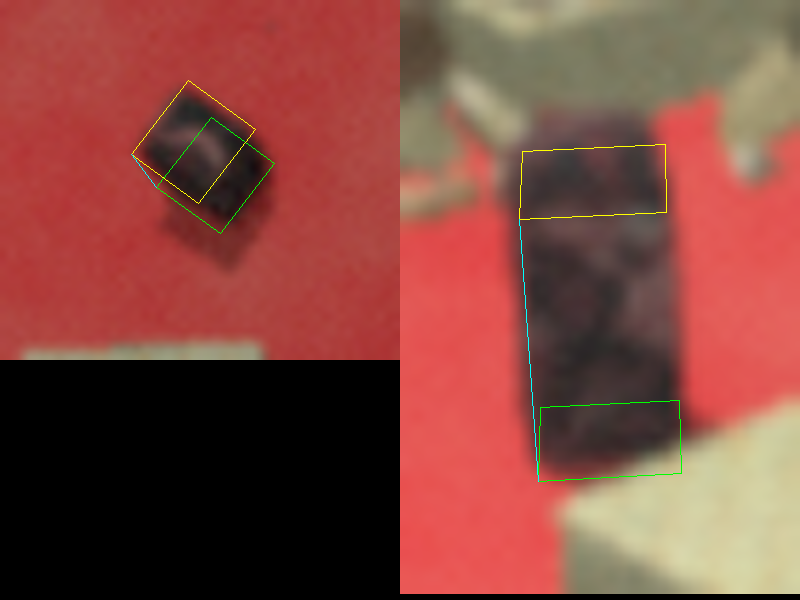

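```bash
cat >> h.py <<'E'
def go(x,y,z,yaw=None):
    """yaw = world angle of jaw (tool y) axis, deg, mod 180"""
    s=read_state(); Rm=R.from_rotvec(s["orientation"]); p=s["eef_pos"]
    d=Rm.inv().apply(np.array([x,y,z])-p)*1000
    ty=Rm.as_matrix()[:,1]; a=np.degrees(np.arctan2(ty[1],ty[0]))
    print("t",round(s["time_s"],2),"pos",p.round(4),"jaw deg",round(a,1),"F",s["force"].round(1),"open",round(s["opening"],4),"q7",s["joints"][6].round(2),"tilt",Rm.as_matrix()[:,2].round(3))
    print("shift now-frame mm",d.round(1))
    if yaw is not None:
        e=(yaw-a+90)%180-90   # world ccw
        # turn about tool z (down): world ccw e -> tool -e
        Rn=Rm*R.from_euler('z',-np.radians(e)); d2=Rn.inv().apply(np.array([x,y,z])-p)*1000
        print("turn tool-z rad",round(-np.radians(e),3),"alt",round(-np.radians(e-180*np.sign(e)),3),"shift in turned frame",d2.round(1))
E
python3 - <<'E'
from h import *
for p in [(310,205),(170,200)]: print(px2w("top",p[0]/1.5625,p[1]/1.5625,z=.02).round(3))
d=np.array([.885,-.466]); c=np.array([.522,.4295])-.053*d; print(c)
go(*c,.15,62.2)
E
```

```text
[0.675 0.254 0.02 ]
[0.681 0.552 0.02 ]
[0.475095 0.454198]
t 0.1 pos [0.257  0.5963 0.2303] jaw deg 66.7 F [0.5 0.7 0.2] open 0.0857 q7 -0.21 tilt [-0.001 -0.002 -1.   ]
shift now-frame mm [-256.6  -44.1   80.4]
turn tool-z rad 0.078 alt -3.063 shift in turned frame [-259.2  -23.9   80.4]
```

```bash
python3 -m handwheel '[[[0,0,0],0.078],[[-50,-5,10],0],[[-52,-5,20],0],[[-52,-5,20],0],[[-52,-5,20],0],[[-53,-4,10],0],[[0,0,0],0]]' 0 40; python3 -c "
from h import *
go(.475,.4542,.068,62.2)"
```

```text
time_s: 0.98
eef_pos: [0.4806, 0.4486, 0.149]
orientation: [0.768, 3.044, -0.008]
force: [-0.5, 0.4, 0.7]
opening: 0.0001
t 0.97 pos [0.4806 0.4486 0.149 ] jaw deg 61.7 F [-0.5  0.4  0.7] open 0.0001 q7 0.12 tilt [ 0.001 -0.005 -1.   ]
shift now-frame mm [ 7.8  2.6 81. ]
turn tool-z rad -0.009 alt 3.132 shift in turned frame [ 7.8  2.7 81. ]
```

```bash
python3 -m handwheel '[[[6,2,45],0],[[0,0,34],0],[[0,0,0],0],[[-12,0,0],0],[[-12,0,0],0],[[-8,0,0],0],[[-8,0,0],0]]'; python3 -c "
from h import *
snap('scene','pics/s1.png',90,170,200,140,4)"
```

```text
time_s: 1.85
eef_pos: [0.5072, 0.4411, 0.0734]
orientation: [0.755, 3.049, 0.002]
force: [-0.3, 0.5, 1.0]
opening: -0.0002
```

View pics/s1.png

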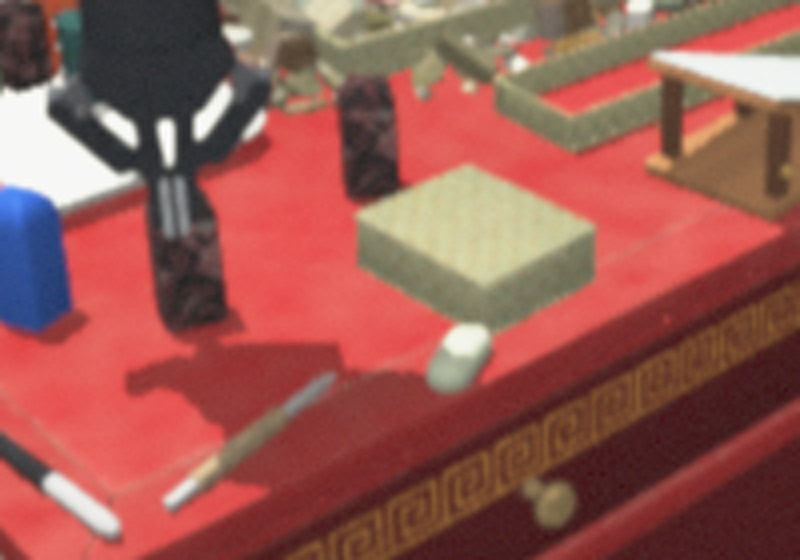

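```bash
python3 -m handwheel '[[[-8,0,0],0],[[-8,0,0],0],[[0,0,0],0]]'; python3 -c "
from h import *
snap('scene','pics/s2.png',90,170,200,140,4)"
```

```text
time_s: 2.28
eef_pos: [0.5214, 0.4323, 0.072]
orientation: [0.756, 3.049, -0.001]
force: [0.3, -0.7, -0.8]
opening: 0.0001
```

View pics/s2.png

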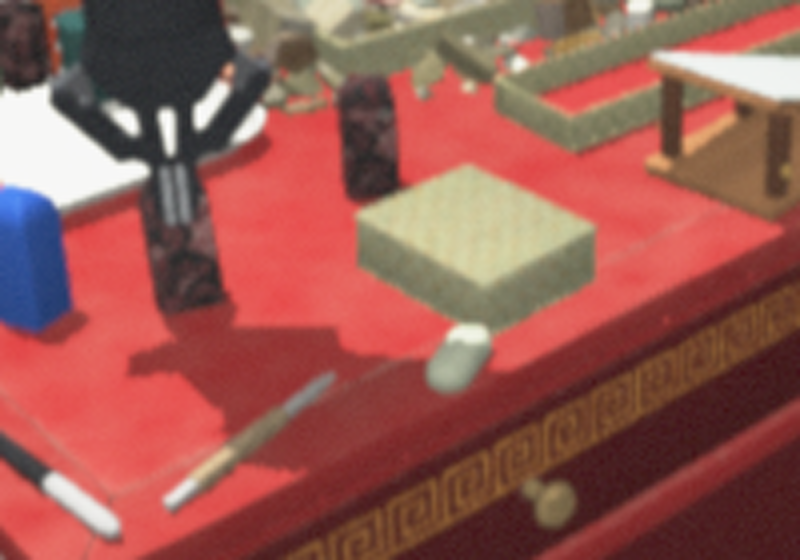

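```bash
python3 -m handwheel '[[[-8,0,0],0],[[-8,0,0],0],[[-8,0,0],0],[[0,0,0],0],[[0,0,0],0]]'; python3 -c "
from h import *
snap('scene','pics/s3.png',90,170,200,140,4)"
```

```text
time_s: 2.95
eef_pos: [0.5413, 0.4224, 0.0722]
orientation: [-0.754, -3.049, -0.0]
force: [0.0, 0.3, 1.1]
opening: -0.0002
```

View pics/s3.png

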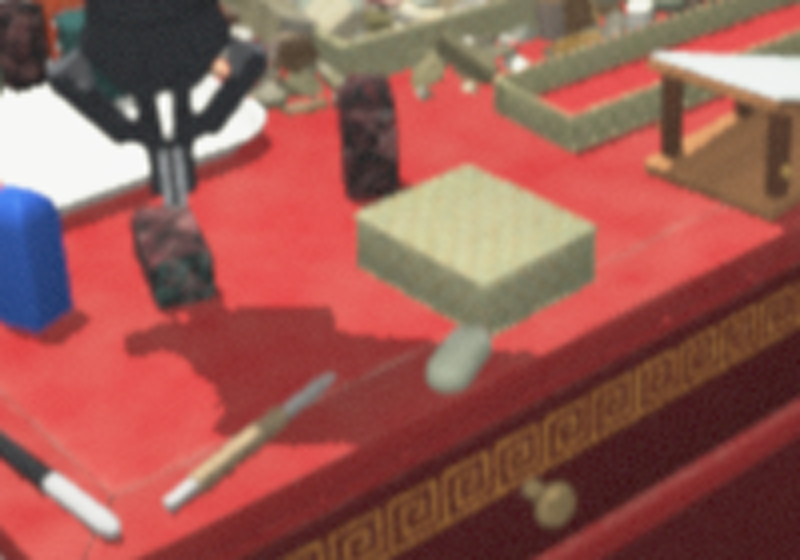

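```bash
python3 -m handwheel '[[[30,0,-50],0],[[40,0,-20],0],[[0,0,0],0]]' 80; python3 -c "
from h import *
snap('scene','pics/s4.png',100,180,100,75,8)
snap('top','pics/t4.png',120,130,100,75,8)"
```

```text
time_s: 3.38
eef_pos: [0.4756, 0.4601, 0.1453]
orientation: [-0.743, -3.052, -0.008]
force: [-0.4, 0.4, 0.4]
opening: 0.0542
```

View pics/s4.png

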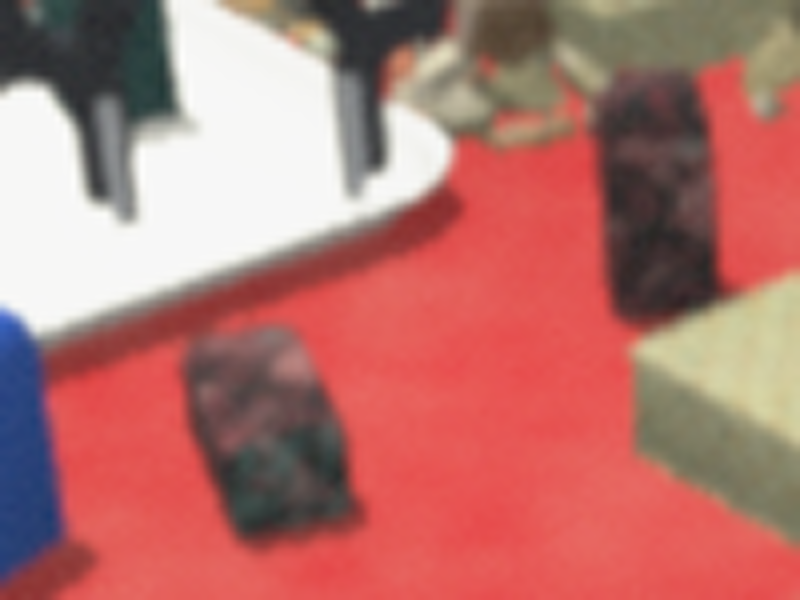

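View pics/t4.png

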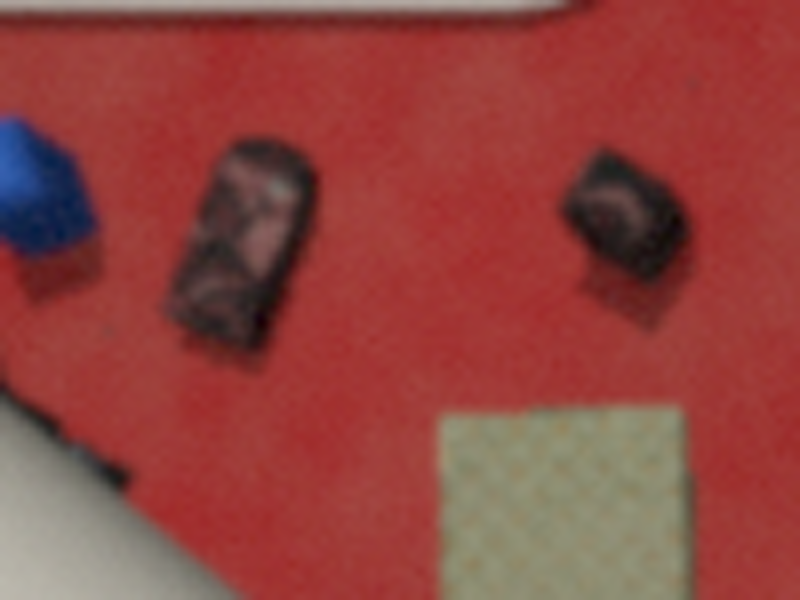

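```bash
python3 - <<'E'
from h import *
f=lambda x,y,z=.034: px2w("top",120+x/8-.5,130+y/8-.5,z)
a,b=f(208,328),f(265,145); print(a.round(4),b.round(4),np.linalg.norm(a-b),np.degrees(np.arctan2(*(b-a)[1::-1])))
c=(a+b)/2; print("scene px crop", (w2px("scene",c)+.5-[100,180])*8)
l,r=f(170,308),f(250,340);print(np.linalg.norm(l-r))
ang=np.degrees(np.arctan2(*(b-a)[1::-1]))
go(c[0],c[1],.012,ang+90)
E
```

```text
[0.5378 0.4198 0.034 ] [0.6139 0.4001 0.034 ] 0.0785400996102992 -14.458782981226188
scene px crop [[265.01335121 377.46098567]]
0.0353505593558244
t 3.48 pos [0.4791 0.4554 0.1427] jaw deg 62.3 F [-0.7 -1.  -0.1] open 0.0678 q7 0.12 tilt [ 0.001  0.    -1.   ]
shift now-frame mm [-106.8    4.6  130.8]
turn tool-z rad -0.231 alt 2.911 shift in turned frame [-105.   -19.9  130.8]
```

```bash
python3 -m handwheel '[[[0,0,0],-0.1],[[-20,0,0],-0.1],[[-45,-8,20],0],[[-40,-8,20],0],[[0,0,0],0],[[0,0,0],0]]' 100; python3 -c "
from h import *
go(.577,.409,.002,73.5)"
```

```text
time_s: 4.22
eef_pos: [0.5752, 0.4072, 0.1011]
orientation: [-0.448, -3.108, 0.002]
force: [0.1, 0.1, -0.2]
opening: 0.0858
t 4.22 pos [0.5752 0.4072 0.1011] jaw deg 73.6 F [ 0.1  0.1 -0.2] open 0.0858 q7 0.43 tilt [-0.002 -0.001 -1.   ]
shift now-frame mm [-1.4  2.4 99.1]
turn tool-z rad 0.002 alt -3.14 shift in turned frame [-1.4  2.4 99.1]
```

```bash
python3 -m handwheel '[[[-1,2,40],0],[[0,0,40],0],[[0,0,12],0],[[0,0,7],0],[[0,0,0],0]]'; python3 -m handwheel '[[[0,0,0],0],[[0,0,0],0],[[0,0,0],0],[[0,0,0],0],[[0,0,0],0]]' 10 60;  python3 -c "
from h import *
go(.577,.409,.002,73.5)
snap('scene','pics/s5.png',80,170,130,98,6)"
```

```text
time_s: 4.85
eef_pos: [0.5766, 0.4107, 0.0039]
orientation: [0.445, 3.11, 0.001]
force: [-0.0, -0.8, -0.7]
opening: 0.0857
time_s: 5.48
eef_pos: [0.5777, 0.411, 0.0047]
orientation: [0.446, 3.108, 0.004]
force: [0.0, 1.6, 6.5]
opening: 0.037
t 5.47 pos [0.5777 0.411  0.0047] jaw deg 73.7 F [0.  1.6 6.5] open 0.037 q7 0.4 tilt [ 0.002  0.002 -1.   ]
shift now-frame mm [ 0.1 -2.1  2.7]
turn tool-z rad 0.003 alt -3.138 shift in turned frame [ 0.1 -2.1  2.7]
```

View pics/s5.png

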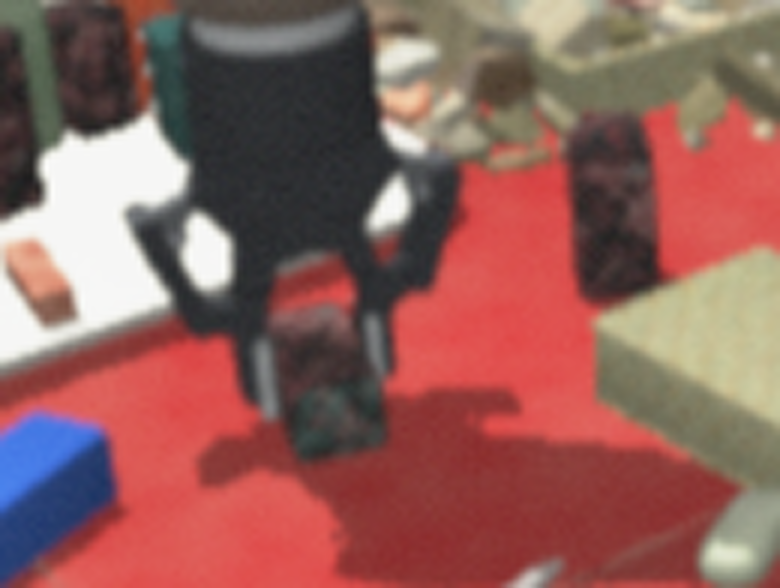

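```bash
python3 -m handwheel '[[[0,0,0],0],[[0,0,0],0],[[0,0,-50],0],[[0,0,-60],0],[[0,0,-60],0]]' 10 90;  python3 -c "
from h import *
go(.4226,.0295,.17,6.4)
snap('scene','pics/s6.png',0,80,260,195,3)
snap('top','pics/t6.png',80,100,200,150,4)"
```

```text
time_s: 6.15
eef_pos: [0.5757, 0.4086, 0.1733]
orientation: [-0.446, -3.107, 0.004]
force: [0.8, 1.2, -3.4]
opening: 0.0365
t 6.15 pos [0.5757 0.4086 0.1733] jaw deg 73.7 F [ 0.8  1.2 -3.4] open 0.0365 q7 0.46 tilt [-0.003 -0.002 -1.   ]
shift now-frame mm [  40.4 -406.8    4.5]
turn tool-z rad 1.174 alt -1.967 shift in turned frame [-359.7 -194.4    4.5]
```

View pics/s6.png

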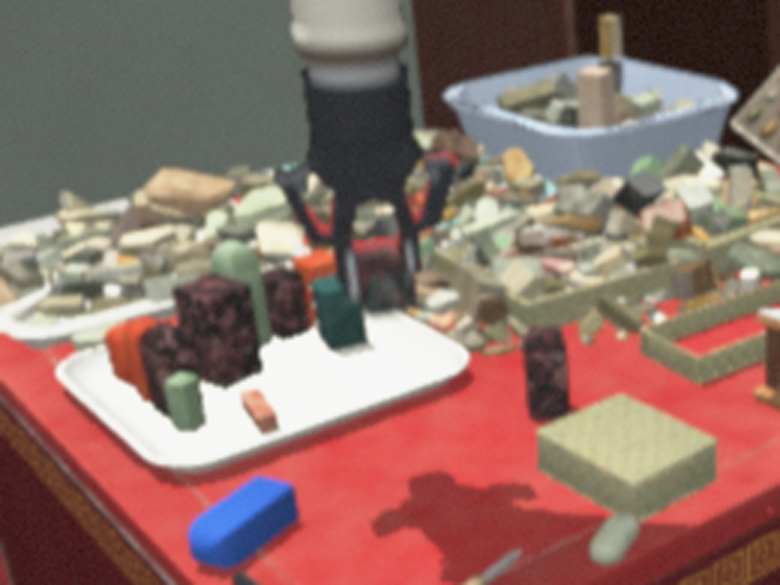

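View pics/t6.png

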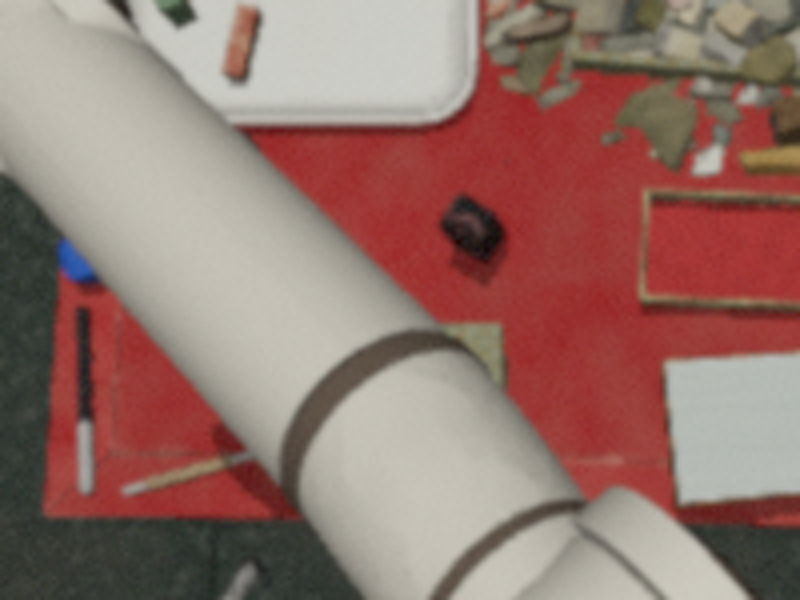

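```bash
python3 -m handwheel '[[[6,-55,0],0],[[6,-58,0],0],[[6,-58,0],0],[[6,-58,0],0],[[6,-58,0],0],[[5,-58,0],0],[[5,-58,0],0],[[0,0,0],0.17],[[0,0,0],0.17],[[0,0,0],0.17],[[0,0,0],0.17],[[0,0,0],0.17]]'; python3 -m handwheel '[[[0,0,0],0.17],[[0,0,0],0.154],[[0,0,0],0]]'; python3 -c "
from h import *
go(.4226,.0295,.11,6.4)"
```

```text
time_s: 7.75
eef_pos: [0.4237, 0.0339, 0.1721]
orientation: [-1.695, -2.643, 0.003]
force: [1.3, 0.8, -3.3]
opening: 0.0365
time_s: 8.12
eef_pos: [0.4239, 0.0341, 0.1723]
orientation: [-2.091, -2.343, 0.003]
force: [-0.2, -0.1, -3.6]
opening: 0.0367
t 8.12 pos [0.4239 0.0341 0.1723] jaw deg 6.5 F [-0.2 -0.1 -3.6] open 0.0367 q7 -0.07 tilt [-0.002 -0.    -1.   ]
shift now-frame mm [-4.4 -1.7 62.3]
turn tool-z rad 0.002 alt -3.14 shift in turned frame [-4.4 -1.7 62.3]
```

```bash
python3 -m handwheel '[[[-4,-1,30],0],[[0,0,30],0],[[0,0,0],0]]'; python3 -c "
from h import *
go(.4226,.0295,.0785,6.4)
snap('scene','pics/s7.png',200,130,160,120,5)
snap('top','pics/t7.png',230,160,120,90,6)"
```

```text
time_s: 8.5
eef_pos: [0.4218, 0.0299, 0.1112]
orientation: [-2.087, -2.342, 0.007]
force: [-0.6, 0.8, -2.6]
opening: 0.037
t 8.5 pos [0.4218 0.0299 0.1112] jaw deg 6.6 F [-0.6  0.8 -2.6] open 0.037 q7 -0.1 tilt [-0.006 -0.    -1.   ]
shift now-frame mm [-0.5  1.  32.7]
turn tool-z rad 0.003 alt -3.138 shift in turned frame [-0.5  1.  32.7]
```

View pics/s7.png

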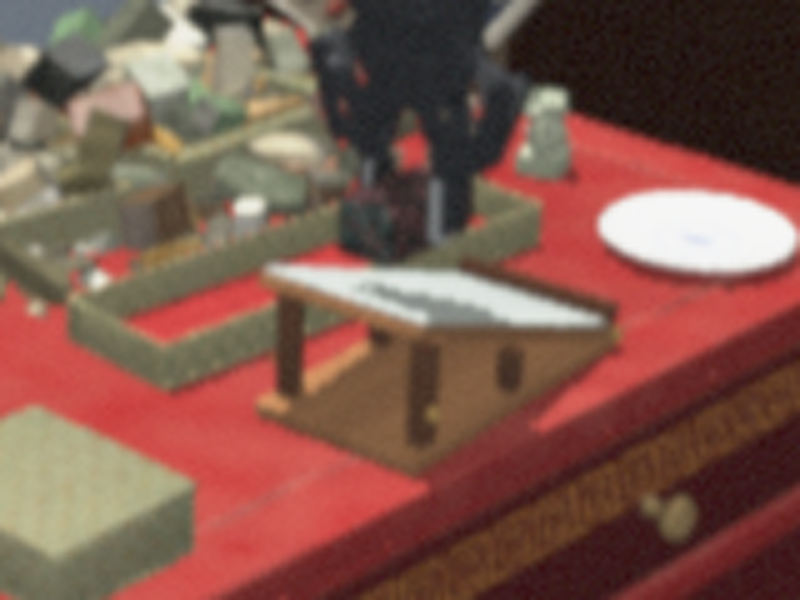

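View pics/t7.png

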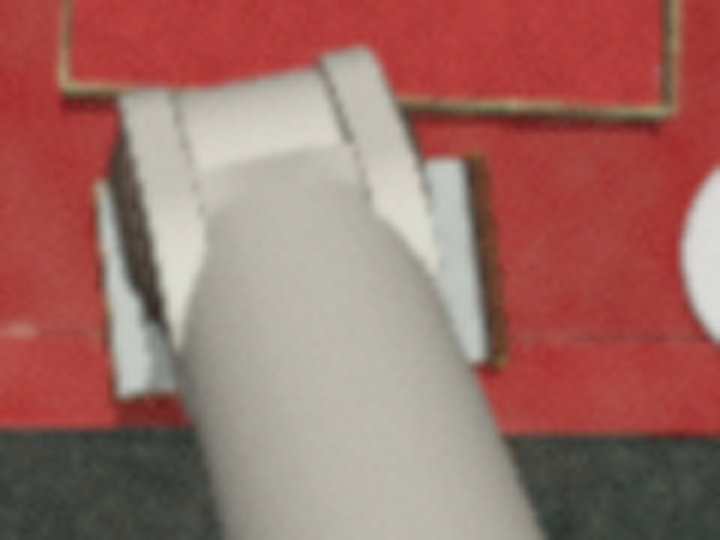

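```bash
python3 -m handwheel '[[[0,1,10],0],[[0,0,6],0],[[0,0,0],0]]' 10 40;  python3 -m handwheel '[[[0,0,4],0],[[0,0,0],0]]';  python3 -m handwheel '[[[0,0,4],0],[[0,0,0],0]]';
```

```text
time_s: 8.98
eef_pos: [0.4253, 0.0303, 0.097]
orientation: [-2.093, -2.342, 0.001]
force: [-0.4, 0.2, -3.1]
opening: 0.0361
time_s: 9.22
eef_pos: [0.4254, 0.0303, 0.0931]
orientation: [-2.093, -2.342, 0.0]
force: [-0.1, -0.3, -2.7]
opening: 0.0362
time_s: 9.48
eef_pos: [0.4266, 0.03, 0.0903]
orientation: [2.093, 2.341, 0.001]
force: [-1.8, -2.1, 9.9]
opening: 0.0364
```

```bash
python3 -m handwheel '[[[0,0,4],0],[[0,0,0],0]]' 10 25;  python3 -m handwheel '[[[0,0,4],0],[[0,0,0],0]]'; python3 -c "
from h import *
snap('scene','pics/s8.png',220,130,120,90,6)"
```

```text
time_s: 9.72
eef_pos: [0.4271, 0.0287, 0.0873]
orientation: [2.093, 2.338, 0.0]
force: [-5.1, -6.5, 20.4]
opening: 0.0366
time_s: 9.98
eef_pos: [0.4273, 0.0272, 0.0834]
orientation: [2.094, 2.336, -0.001]
force: [-3.8, -10.9, 22.6]
opening: 0.0365
```

View pics/s8.png

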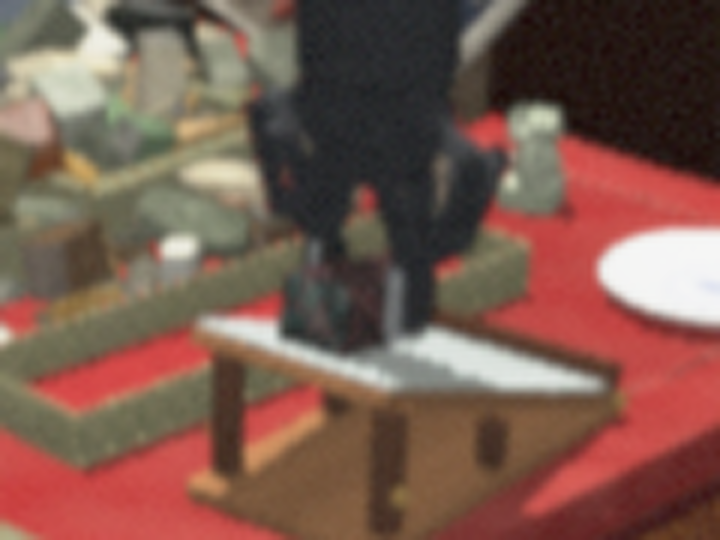

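```bash
python3 -m handwheel '[[[0,0,4],0],[[0,0,0],0]]' 10 20;  python3 -m handwheel '[[[0,0,0],0],[[0,0,0],0],[[0,0,0],0],[[0,0,0],0]]' 80; python3 -c "
from h import *
snap('scene','pics/s9.png',220,130,120,90,6)"
```

```text
time_s: 10.28
eef_pos: [0.4275, 0.0261, 0.0794]
orientation: [2.095, 2.335, -0.002]
force: [-3.0, -14.5, 22.4]
opening: 0.0367
time_s: 10.78
eef_pos: [0.4254, 0.0307, 0.0771]
orientation: [-2.093, -2.343, 0.0]
force: [-0.3, -0.3, -0.8]
opening: 0.0682
```

View pics/s9.png

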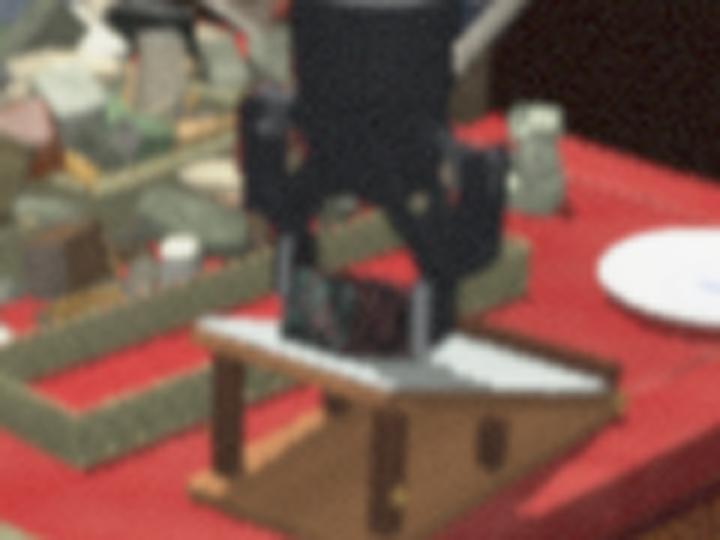

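```bash
python3 -m handwheel '[[[0,0,-40],0],[[0,0,-60],0],[[0,0,0],0]]' 100; python3 -c "
from h import *
go(0.42,.03,.15)
snap('scene','pics/s10.png',220,130,120,90,6)
"; python3 -m handwheel '[[[0,0,0],0],[[0,0,0],0],[[0,0,0],0],[[0,0,0],0]]';python3 -c "
from h import *
snap('scene','pics/s10b.png',220,130,120,90,6)
a=cv2.imread('pics/s10.png').astype(int);b=cv2.imread('pics/s10b.png');d=abs(a-b)[200:400,200:620].max(2);print((d>60).sum())"
```

```text
time_s: 11.2
eef_pos: [0.4291, 0.0309, 0.1814]
orientation: [2.089, 2.338, 0.01]
force: [0.1, -0.2, -0.4]
opening: 0.0853
t 11.2 pos [0.4291 0.0309 0.1814] jaw deg 6.4 F [ 0.1 -0.2 -0.4] open 0.0853 q7 -0.06 tilt [ 0.009  0.001 -1.   ]
shift now-frame mm [ 0.2 -9.4 31.3]
time_s: 11.75
eef_pos: [0.4252, 0.0303, 0.1767]
orientation: [-2.093, -2.342, 0.001]
force: [-0.1, 0.2, 0.4]
opening: 0.0856
0
```

View pics/s10b.png

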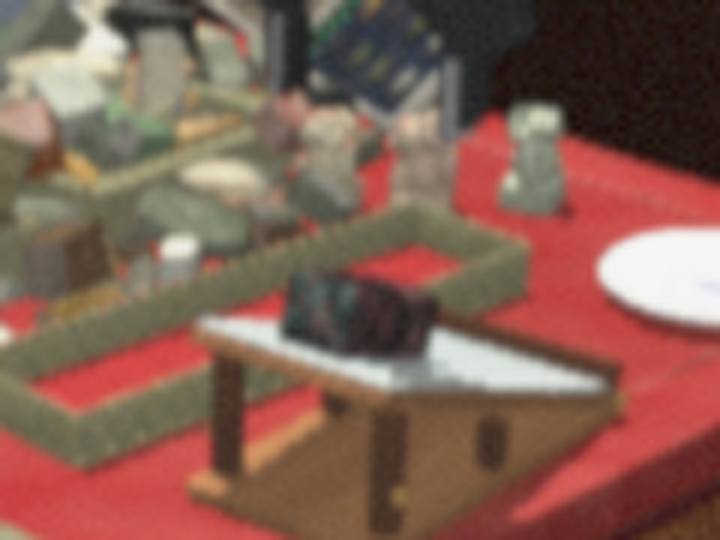

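```bash
python3 -m handwheel '[[[0,0,50],0],[[0,0,40],0],[[0,0,9],0],[[0,0,0],0]]'; python3 -m handwheel '[[[0,0,0],0],[[0,0,0],0],[[0,0,0],0],[[0,0,0],0],[[0,0,0],0],[[0,0,-40],0],[[0,0,-50],0],[[0,0,0],0]]' 10 90; python3 -c "
from h import *
go(.4435,-.2956,.15,6.4)
snap('scene','pics/s11.png',220,110,120,90,6)"
```

```text
time_s: 12.3
eef_pos: [0.4256, 0.0304, 0.0783]
orientation: [-2.093, -2.342, 0.001]
force: [0.5, 0.0, -0.3]
opening: 0.0853
time_s: 13.3
eef_pos: [0.4284, 0.0306, 0.1717]
orientation: [2.09, 2.338, 0.009]
force: [0.5, -0.4, -3.5]
opening: 0.0363
t 13.3 pos [0.4284 0.0306 0.1717] jaw deg 6.4 F [ 0.5 -0.4 -3.5] open 0.0363 q7 -0.07 tilt [ 0.008  0.    -1.   ]
shift now-frame mm [-325.8  -21.6   21.7]
turn tool-z rad 0.0 alt -3.141 shift in turned frame [-325.8  -21.6   21.7]
```

View pics/s11.png

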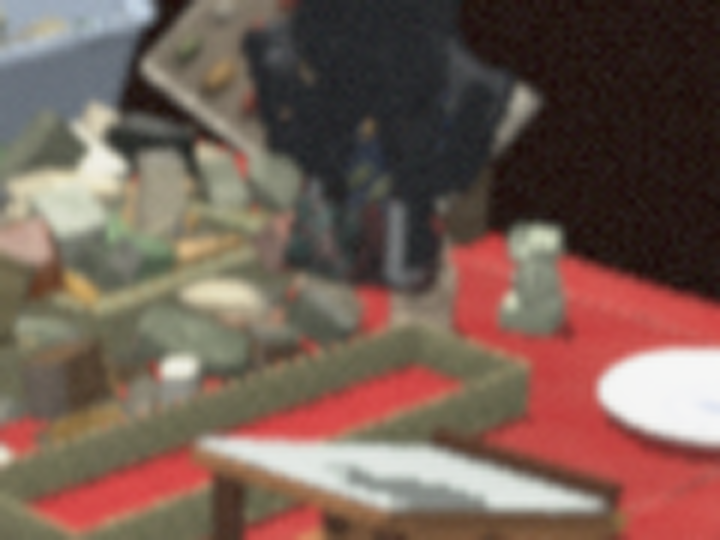

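```bash
python3 -m handwheel '[[[-50,-3,0],0],[[-55,-4,0],0],[[-55,-4,0],0],[[-55,-3,0],0],[[-55,-4,0],0],[[-55,-4,20],0],[[0,0,20],0],[[0,0,0],0],[[0,0,0],0]]'; python3 -c "
from h import *
go(.4435,-.2956,.04,6.4)
snap('scene','pics/s12.png',280,110,120,90,6)"
```

```text
time_s: 14.48
eef_pos: [0.4398, -0.2938, 0.1276]
orientation: [-2.09, -2.342, 0.0]
force: [0.4, -0.0, -2.8]
opening: 0.0368
t 14.47 pos [ 0.4398 -0.2938  0.1276] jaw deg 6.5 F [ 0.4 -0.  -2.8] open 0.0368 q7 0.65 tilt [-0.002  0.001 -1.   ]
shift now-frame mm [-2.4  3.6 87.6]
turn tool-z rad 0.002 alt -3.14 shift in turned frame [-2.4  3.6 87.6]
```

View pics/s12.png

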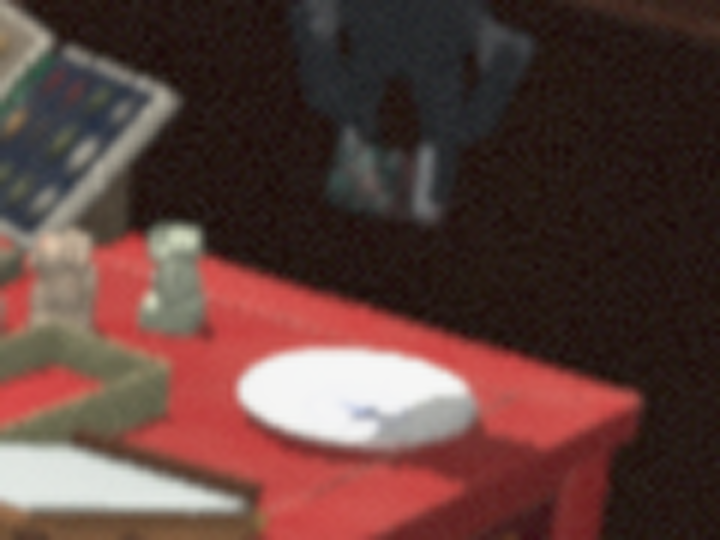

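```bash
python3 -m handwheel '[[[-2,3,40],0],[[0,0,40],0],[[0,0,10],0],[[0,0,0],0]]' 10 40; python3 -m handwheel '[[[0,0,5],0],[[0,0,0],0]]'; python3 -m handwheel '[[[0,0,4],0],[[0,0,0],0]]' 10 30;python3 -m handwheel '[[[0,0,4],0],[[0,0,0],0]]' 10 25
```

```text
time_s: 15.02
eef_pos: [0.4436, -0.2964, 0.0387]
orientation: [-2.092, -2.343, -0.0]
force: [0.5, 0.6, -3.2]
opening: 0.0366
time_s: 15.28
eef_pos: [0.444, -0.2971, 0.0343]
orientation: [2.092, 2.341, 0.001]
force: [-0.2, 0.5, -3.3]
opening: 0.0367
time_s: 15.52
eef_pos: [0.4431, -0.2967, 0.0293]
orientation: [-2.094, -2.342, 0.0]
force: [-0.4, -0.3, -2.4]
opening: 0.0363
time_s: 15.78
eef_pos: [0.4435, -0.2969, 0.0254]
orientation: [2.093, 2.342, 0.0]
force: [-0.2, 0.4, -0.4]
opening: 0.0362
```

```bash
python3 -m handwheel '[[[0,0,4],0],[[0,0,0],0]]' 10 20; python3 -m handwheel '[[[0,0,3],0],[[0,0,0],0]]' ;python3 -m handwheel '[[[0,0,2],0],[[0,0,0],0]]'; python3 -c "
from h import *
snap('scene','pics/s13.png',280,110,120,90,6)"
```

```text
time_s: 16.02
eef_pos: [0.4436, -0.2957, 0.0237]
orientation: [-2.092, -2.342, -0.001]
force: [-7.8, 8.2, 25.8]
opening: 0.0363
time_s: 16.27
eef_pos: [0.4435, -0.2942, 0.0216]
orientation: [-2.09, -2.342, -0.003]
force: [-10.2, 13.9, 38.7]
opening: 0.0365
time_s: 16.52
eef_pos: [0.4434, -0.2929, 0.0197]
orientation: [-2.088, -2.342, -0.004]
force: [-10.8, 16.3, 41.1]
opening: 0.0367
```

View pics/s13.png

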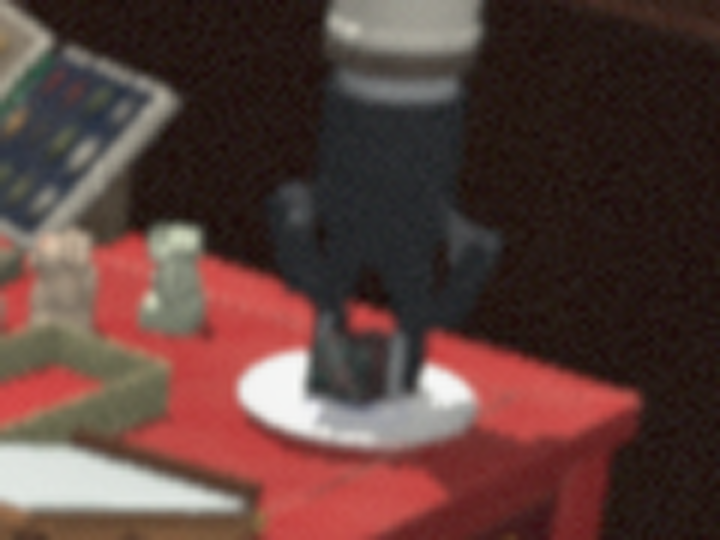

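```bash
python3 -m handwheel '[[[0,0,-2],0],[[0,0,0],0],[[0,0,0],0],[[0,0,0],0],[[0,0,0],0],[[0,0,-40],0],[[0,0,-60],0],[[0,0,-50],0],[[30,0,0],0],[[50,0,0],0]]' 80; python3 -m handwheel '[[[60,0,0],0],[[60,0,0],0],[[60,0,0],0],[[0,0,0],0]]'; python3 -c "
from h import *
snap('scene','pics/s14.png',280,110,120,90,6)
snap('top','pics/t14.png',310,150,120,90,6)"
```

```text
time_s: 17.82
eef_pos: [0.4348, -0.2182, 0.1693]
orientation: [2.096, 2.336, 0.001]
force: [0.3, 1.3, -0.8]
opening: 0.0685
time_s: 18.32
eef_pos: [0.4136, -0.034, 0.1684]
orientation: [-2.083, -2.35, -0.001]
force: [0.3, -0.2, 0.2]
opening: 0.0678
```

View pics/s14.png

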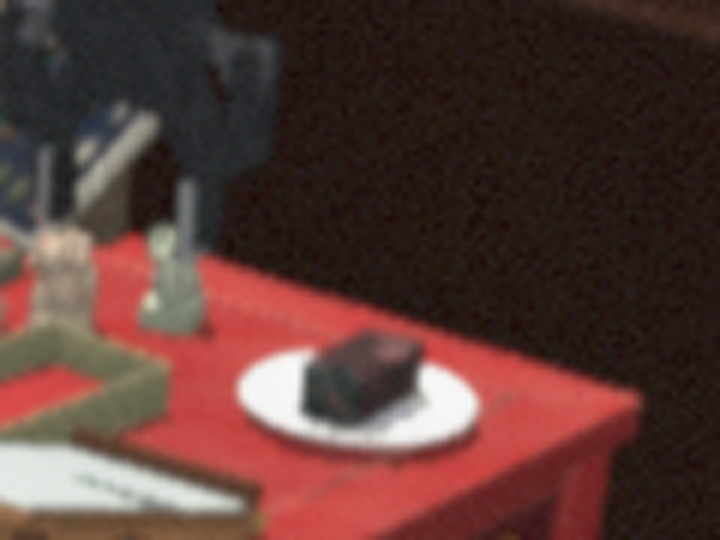

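View pics/t14.png

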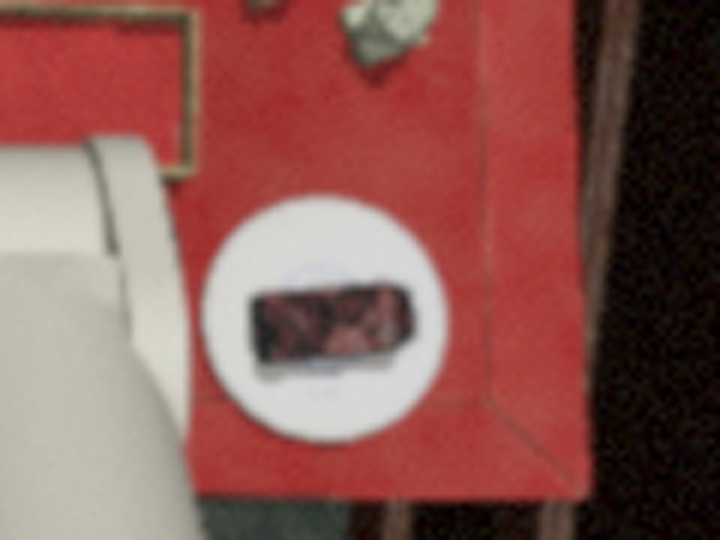

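```bash
python3 -m handwheel '[[[0,0,0],0.17],[[0,0,0],0.17],[[0,0,0],0.17],[[0,0,0],0.17],[[0,0,0],0.06],[[0,0,0],0]]' 0 40; python3 -c "
from h import *
go(.616,.295,.15,144)"
```

```text
time_s: 19.18
eef_pos: [0.4143, -0.0401, 0.1682]
orientation: [2.8, 1.423, -0.0]
force: [-0.1, -0.6, -1.2]
opening: 0.0
t 19.18 pos [ 0.4143 -0.0401  0.1682] jaw deg -36.1 F [-0.1 -0.6 -1.2] open 0.0 q7 -0.62 tilt [-0. -0. -1.]
shift now-frame mm [389.6 -34.7  18. ]
turn tool-z rad -0.002 alt 3.139 shift in turned frame [389.7 -33.8  18. ]
```

```bash
python3 -m handwheel '[[[50,-5,0],0],[[57,-5,0],0],[[57,-5,0],0],[[57,-5,0],0],[[57,-5,0],0],[[57,-5,0],0],[[54,-4,10],0],[[0,0,0],0],[[0,0,0],0]]'; python3 -c "
from h import *
go(.616,.295,.071,144)"
```

```text
time_s: 20.3
eef_pos: [0.6153, 0.2946, 0.1572]
orientation: [2.798, 1.426, -0.003]
force: [0.7, -0.4, -0.1]
opening: -0.0001
t 20.3 pos [0.6153 0.2946 0.1572] jaw deg -36.0 F [ 0.7 -0.4 -0.1] open -0.0001 q7 -1.21 tilt [-0.001 -0.002 -1.   ]
shift now-frame mm [ 0.9  0.3 86.2]
turn tool-z rad -0.0 alt 3.142 shift in turned frame [ 0.9  0.3 86.2]
```

```bash
python3 -m handwheel '[[[0,0,45],0],[[0,0,40],0],[[0,0,0],0],[[-12,0,0],0],[[-12,0,0],0],[[-8,0,0],0],[[-8,0,0],0],[[-8,0,0],0],[[-8,0,0],0],[[-6,0,0],0],[[0,0,0],0]]'; python3 -c "
from h import *
go(.616,.295,.071,144)
snap('scene','pics/s15.png',120,150,160,120,5)"
```

```text
time_s: 21.68
eef_pos: [0.5784, 0.2456, 0.0731]
orientation: [2.799, 1.426, -0.001]
force: [0.1, 0.3, 0.1]
opening: 0.0
t 21.68 pos [0.5784 0.2456 0.0731] jaw deg -36.0 F [0.1 0.3 0.1] open 0.0 q7 -1.19 tilt [-0.001 -0.    -1.   ]
shift now-frame mm [62.1  1.3  2. ]
turn tool-z rad -0.0 alt 3.141 shift in turned frame [62.1  1.3  2. ]
```

View pics/s15.png

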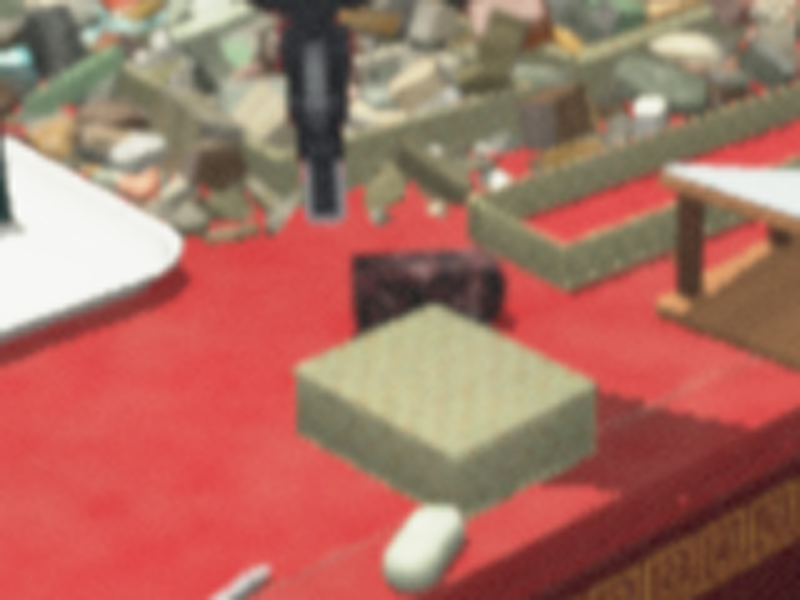

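```bash
python3 -m handwheel '[[[0,0,-40],0],[[50,0,-30],0],[[60,0,0],0],[[0,0,0],0]]' 60; python3 -c "
from h import *
snap('top','pics/t16.png',160,130,100,75,8)"
```

```text
time_s: 22.22
eef_pos: [0.6437, 0.3413, 0.1427]
orientation: [-2.792, -1.432, -0.004]
force: [-0.6, -0.4, -0.3]
opening: 0.0515
```

View pics/t16.png

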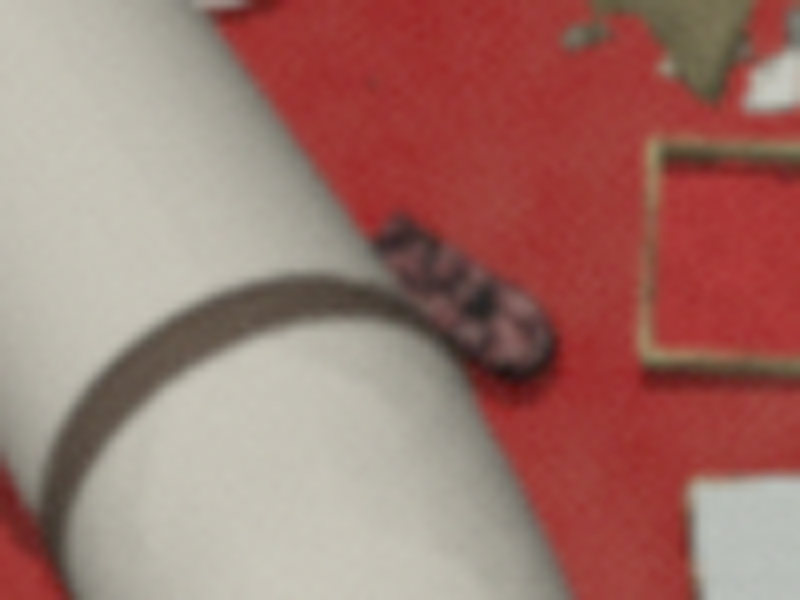

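```bash
python3 -m handwheel '[[[40,50,-20],0],[[40,50,0],0],[[0,0,0],0]]'; python3 -c "
from h import *
snap('top','pics/t17.png',160,130,100,75,8)"
```

```text
time_s: 22.65
eef_pos: [0.769, 0.3362, 0.1572]
orientation: [2.8, 1.418, -0.005]
force: [-0.7, -0.9, 0.0]
opening: 0.0511
```

View pics/t17.png

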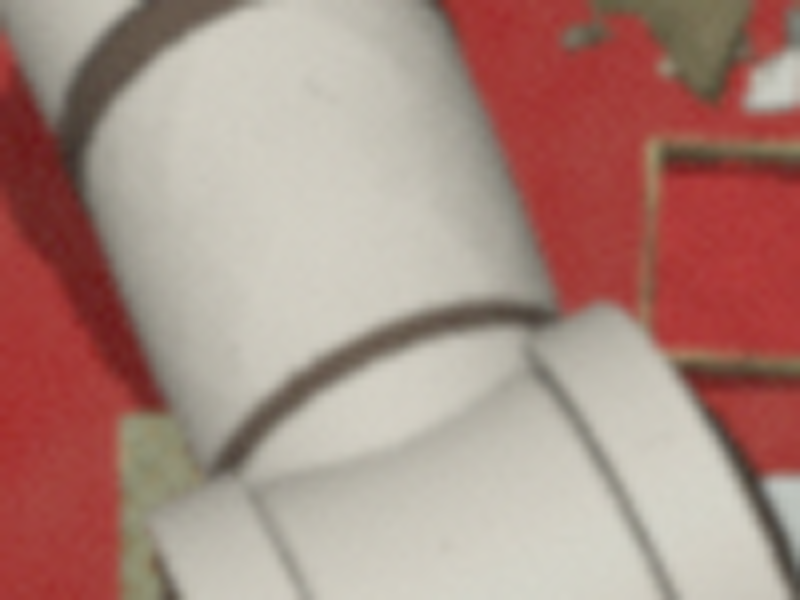

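```bash
python3 -m handwheel '[[[0,-55,0],0],[[0,-58,0],0],[[0,-58,0],0],[[0,-55,0],0],[[0,0,0],0]]'; python3 -c "
from h import *
go(.55,.2,.15)
snap('top','pics/t18.png',160,130,100,75,8)"
```

```text
time_s: 23.32
eef_pos: [0.5737, 0.4798, 0.1633]
orientation: [-2.786, -1.44, 0.003]
force: [-0.8, 0.6, -0.6]
opening: 0.0512
t 23.32 pos [0.5737 0.4798 0.1633] jaw deg -35.3 F [-0.8  0.6 -0.6] open 0.0512 q7 -1.44 tilt [-0.004  0.003 -1.   ]
shift now-frame mm [-241.9  142.6   12.4]
```

View pics/t18.png

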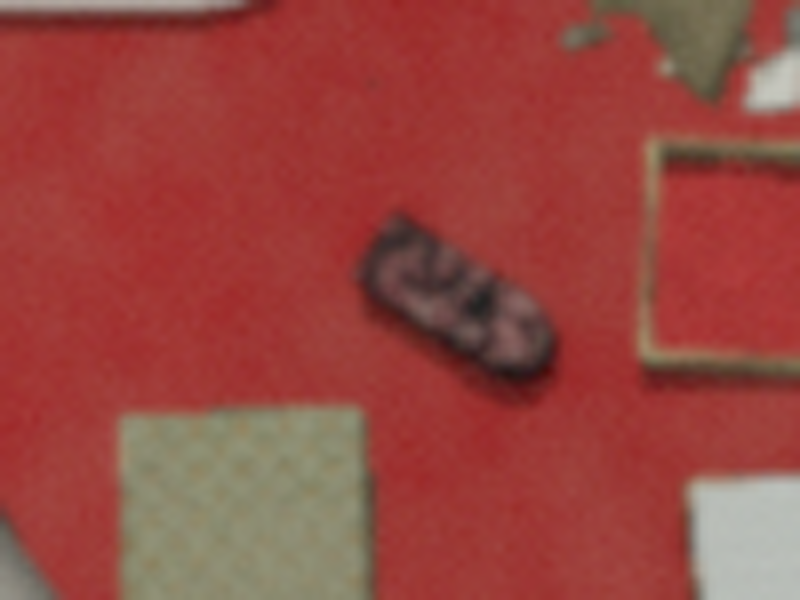

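```bash
python3 - <<'E'
from h import *
f=lambda x,y,z=.034: px2w("top",160+x/8-.5,130+y/8-.5,z)
a,b=f(382,246),f(533,345); print(a.round(4),b.round(4),np.linalg.norm(a-b),np.degrees(np.arctan2(*(b-a)[1::-1])))
l,r=f(400,212),f(364,278);print(np.linalg.norm(l-r))
u=(b-a)/np.linalg.norm(b-a);c=a+.043*u;print(c)
ang=np.degrees(np.arctan2(*(b-a)[1::-1]))
go(c[0],c[1],.012,ang+90)
print(f(365,410,.04),f(365,595,.04))
E
```

```text
[0.5746 0.2206 0.034 ] [0.5346 0.1582 0.034 ] 0.07407663144696214 -122.63612367843638
0.030853297479661465
[0.55137039 0.1843452  0.034     ]
t 23.38 pos [0.5776 0.4764 0.1631] jaw deg -35.6 F [ 0.7 -0.9  0.7] open 0.0513 q7 -1.44 tilt [-0.002  0.001 -1.   ]
shift now-frame mm [-252.8  148.9  150.8]
turn tool-z rad -0.052 alt 3.09 shift in turned frame [-260.1  135.7  150.8]
[0.50619706 0.2248602  0.04      ] [0.43156557 0.22273758 0.04      ]
```

```bash
python3 -m handwheel '[[[0,0,0],-0.052],[[-50,27,0],0],[[-52,27,0],0],[[-52,27,0],0],[[-52,27,20],0],[[-50,26,20],0],[[0,0,0],0],[[0,0,0],0]]' 66; python3 -c "
from h import *
go(.5525,.186,.002,-32.6)"
```

```text
time_s: 24.38
eef_pos: [0.5557, 0.1846, 0.1225]
orientation: [2.763, 1.495, 0.001]
force: [-0.1, 0.6, -0.4]
opening: 0.0566
t 24.38 pos [0.5557 0.1846 0.1225] jaw deg -33.2 F [-0.1  0.6 -0.4] open 0.0566 q7 -1.05 tilt [ 0.001 -0.    -1.   ]
shift now-frame mm [ -0.6  -3.6 120.5]
turn tool-z rad -0.01 alt 3.132 shift in turned frame [ -0.6  -3.6 120.5]
```

```bash
python3 -m handwheel '[[[-1,-3,50],-0.01],[[0,0,45],0],[[0,0,0],0]]'; python3 -c "
from h import *
snap('scene','pics/s19.png',140,140,130,98,6)"
```

```text
time_s: 24.75
eef_pos: [0.5493, 0.1872, 0.0242]
orientation: [-2.75, -1.515, 0.01]
force: [-0.8, -0.2, 0.7]
opening: 0.0564
```

View pics/s19.png

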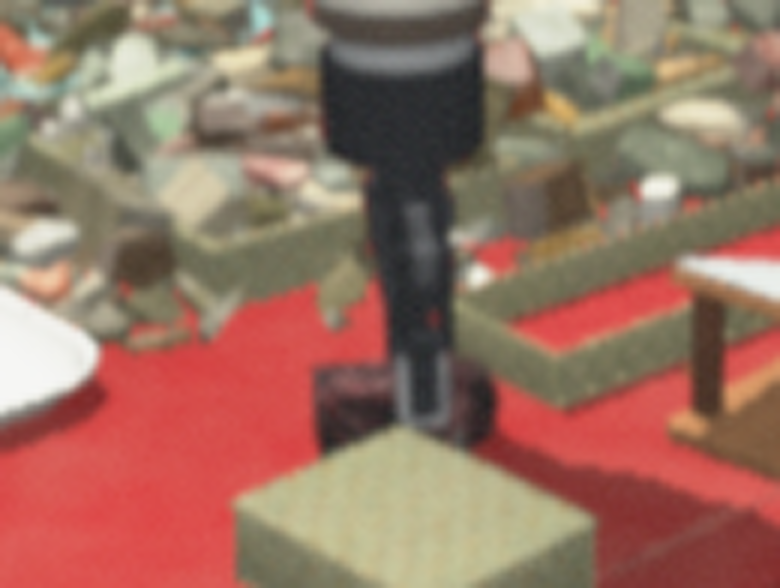

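```bash
python3 -m handwheel '[[[5,2,10],0],[[0,0,10],0],[[0,0,0],0]]'; python3 -m handwheel '[[[0,0,0],0],[[0,0,0],0],[[0,0,0],0],[[0,0,0],0],[[0,0,0],0]]' 10 110;python3 -c "
from h import *
go(.4226,.0295,.17,6.4)"
```

```text
time_s: 25.18
eef_pos: [0.5567, 0.19, 0.0068]
orientation: [-2.753, -1.513, 0.001]
force: [-0.1, 0.7, -0.2]
opening: 0.0565
time_s: 25.8
eef_pos: [0.5572, 0.1902, 0.0076]
orientation: [2.753, 1.513, 0.001]
force: [-1.5, -0.6, 5.7]
opening: 0.0319
t 25.8 pos [0.5572 0.1902 0.0076] jaw deg -32.4 F [-1.5 -0.6  5.7] open 0.0319 q7 -1.08 tilt [ 0.001  0.    -1.   ]
shift now-frame mm [-207.7  -27.4 -162.5]
turn tool-z rad -0.678 alt 2.464 shift in turned frame [-144.6 -151.5 -162.5]
```

```bash
python3 -m handwheel '[[[0,0,-30],0],[[0,0,-50],0],[[0,0,-50],0],[[0,0,-35],0],[[0,0,0],0]]'; python3 -c "
from h import *
go(.4226,.0295,.17,6.4)
snap('scene','pics/s20.png',140,90,150,112,5)"
```

```text
time_s: 26.42
eef_pos: [0.5587, 0.1906, 0.1745]
orientation: [2.753, 1.512, 0.009]
force: [-0.1, -0.2, -4.0]
opening: 0.0328
t 26.43 pos [0.5587 0.1906 0.1745] jaw deg -32.4 F [-0.1 -0.2 -4. ] open 0.0328 q7 -1.03 tilt [ 0.005  0.002 -1.   ]
shift now-frame mm [-208.9  -28.5    3.5]
turn tool-z rad -0.678 alt 2.464 shift in turned frame [-144.9 -153.2    3.5]
```

View pics/s20.png

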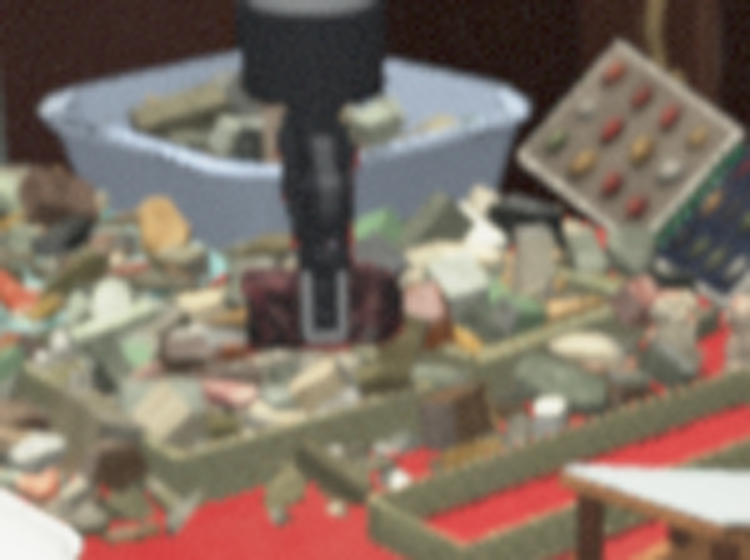

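```bash
python3 -m handwheel '[[[0,0,0],-0.17],[[0,0,0],-0.17],[[0,0,0],-0.17],[[0,0,0],-0.168],[[-37,-38,0],0],[[-37,-39,0],0],[[-37,-39,0],0],[[-34,-37,0],0],[[0,0,0],0],[[0,0,0],0]]'; python3 -c "
from h import *
go(.4226,.0295,.11,6.4)"
```

```text
time_s: 27.72
eef_pos: [0.4203, 0.0288, 0.1707]
orientation: [-2.093, -2.341, 0.002]
force: [-0.2, 0.8, -3.7]
opening: 0.0323
t 27.73 pos [0.4203 0.0288 0.1707] jaw deg 6.4 F [-0.2  0.8 -3.7] open 0.0323 q7 -0.09 tilt [-0.002  0.    -1.   ]
shift now-frame mm [ 0.4  2.5 60.7]
turn tool-z rad -0.0 alt 3.141 shift in turned frame [ 0.4  2.5 60.7]
```

```bash
python3 -m handwheel '[[[0,2,40],0],[[0,0,33],0],[[0,0,0],0]]' 10 70; python3 -m handwheel '[[[0,0,4],0],[[0,0,0],0]]' 10 45; python3 -m handwheel '[[[0,0,3],0],[[0,0,0],0]]' 10 30
```

```text
time_s: 28.1
eef_pos: [0.4212, 0.0301, 0.0966]
orientation: [-2.088, -2.341, 0.005]
force: [0.7, 0.7, -2.8]
opening: 0.0325
time_s: 28.35
eef_pos: [0.4238, 0.0294, 0.0956]
orientation: [2.093, 2.342, 0.002]
force: [-0.3, 0.3, -3.0]
opening: 0.0323
time_s: 28.6
eef_pos: [0.4244, 0.0287, 0.093]
orientation: [2.093, 2.34, 0.003]
force: [0.1, -2.0, 3.8]
opening: 0.0321
```

```bash
python3 -m handwheel '[[[0,0,3],0],[[0,0,0],0]]' 10 30; python3 -m handwheel '[[[0,0,3],0],[[0,0,0],0]]' 10 30; python3 -m handwheel '[[[0,0,3],0],[[0,0,0],0]]' 10 30; python3 -c "
from h import *
snap('scene','pics/s21.png',220,130,120,90,6)"
```

```text
time_s: 28.85
eef_pos: [0.4252, 0.0276, 0.0905]
orientation: [2.093, 2.338, 0.003]
force: [-0.7, -5.7, 8.7]
opening: 0.0323
time_s: 29.1
eef_pos: [0.426, 0.0272, 0.0878]
orientation: [2.093, 2.336, 0.004]
force: [1.8, -6.9, 10.1]
opening: 0.0322
time_s: 29.35
eef_pos: [0.4264, 0.027, 0.0849]
orientation: [2.093, 2.335, 0.005]
force: [1.9, -7.9, 10.0]
opening: 0.0323
```

View pics/s21.png

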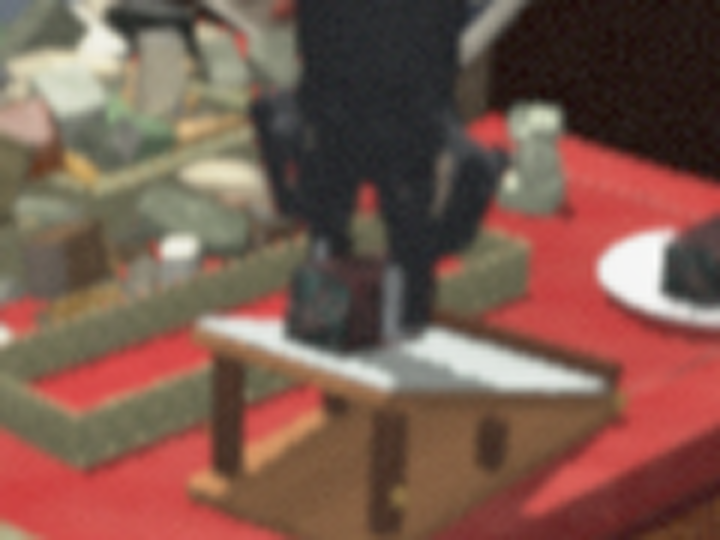

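Nearly flat; lower a little more and release.

```bash
python3 -m handwheel '[[[0,0,3],0],[[0,0,0],0]]' 10 25; python3 -m handwheel '[[[0,0,0],0],[[0,0,0],0],[[0,0,0],0],[[0,0,0],0],[[0,0,0],0],[[0,0,0],0],[[0,0,0],0],[[0,0,0],0]]' 80; python3 -c "
from h import *
snap('scene','pics/s22.png',220,130,120,90,6)"
```

```text
time_s: 29.65
eef_pos: [0.4264, 0.0269, 0.0819]
orientation: [2.093, 2.335, 0.004]
force: [2.4, -8.1, 9.1]
opening: 0.0324
time_s: 30.65
eef_pos: [0.423, 0.029, 0.0799]
orientation: [-2.094, -2.342, 0.0]
force: [0.5, -0.3, -0.3]
opening: 0.0686
```

View pics/s22.png

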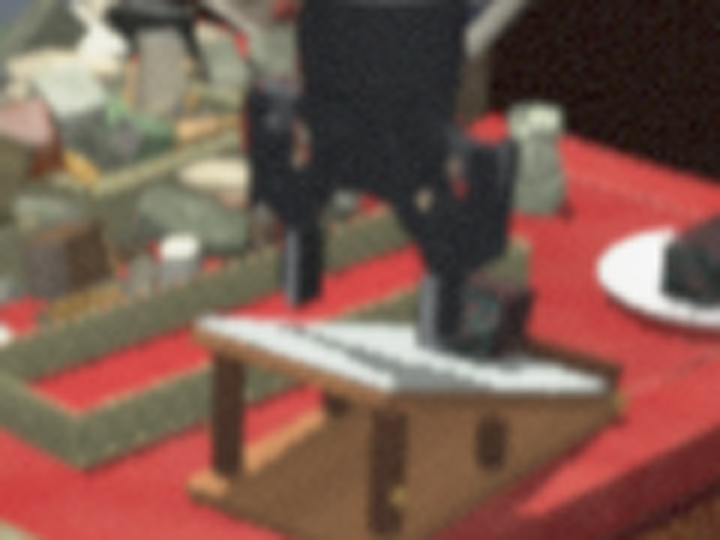

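```bash
python3 -m handwheel '[[[0,0,-50],0],[[30,0,-50],0],[[55,0,0],0],[[58,0,0],0],[[58,0,0],0],[[0,0,0],0]]' 60; python3 -c "
from h import *
go(.43,-.07,.15,6.4)
snap('scene','pics/s23.png',220,130,120,90,6)
snap('top','pics/t23.png',230,160,120,90,6)"
```

```text
time_s: 31.45
eef_pos: [0.3993, 0.2341, 0.1805]
orientation: [-2.083, -2.35, -0.004]
force: [-0.5, -0.7, 0.6]
opening: 0.0513
t 31.45 pos [0.3993 0.2341 0.1805] jaw deg 6.9 F [-0.5 -0.7  0.6] open 0.0513 q7 -0.6 tilt [ 0.001  0.003 -1.   ]
shift now-frame mm [-305.6   -6.    29.5]
turn tool-z rad 0.009 alt -3.133 shift in turned frame [-305.7   -3.4   29.5]
```

View pics/s23.png

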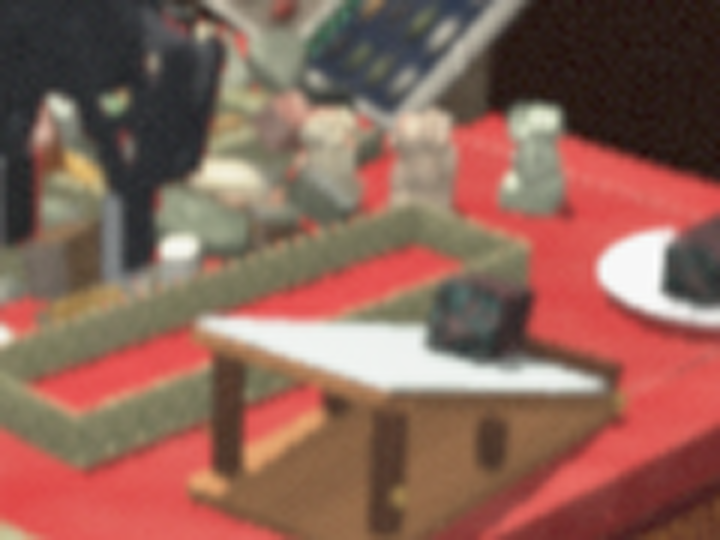

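View pics/t23.png

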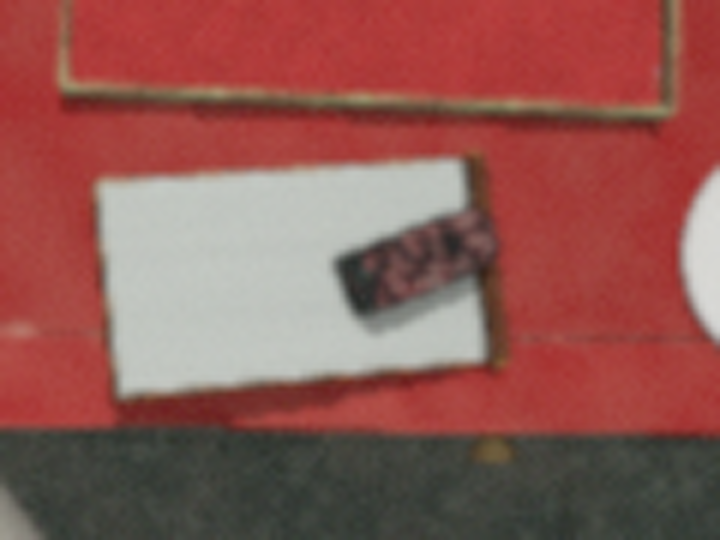

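```bash
python3 - <<'E'
from h import *
f=lambda x,y,z: px2w("top",230+x/6-.5,160+y/6-.5,z)
u=np.array([-.1115,.9938]); o=np.array([.4278,-.0172])
a=f(369,283,.085); b=f(491,238,.060); m=(a+b)/2
for p in (a,b,m): print(p.round(4),"ramp x",((p[:2]-o)@u).round(4),"y",((p[:2]-o)@[-u[1],u[0]]).round(4))
d=b-a; print(np.linalg.norm(d),np.degrees(np.arctan2(d[1],d[0])), "slope deg",np.degrees(np.arcsin(d[2]/np.linalg.norm(d))))
e=d/np.linalg.norm(d); top=a+.043*e
c=top+np.array([*(.0065*u),-.0179]); print("centre",c, "rampx",(c[:2]-o)@u)
ang=np.degrees(np.arctan2(d[1],d[0]))
print("chk scene",(w2px("scene",c)-[220,130]+.5)*6)
go(c[0],c[1],.12,ang+90)
E
```

```text
[ 0.4231 -0.0473  0.085 ] ramp x -0.0294 y 0.008
[ 0.4495 -0.1143  0.06  ] ramp x -0.0989 y -0.0107
[ 0.4363 -0.0808  0.0725] ramp x -0.0642 y -0.0014
0.07619013994574239 -68.50028697234121 slope deg -19.155097906028818
centre [ 0.43727798 -0.07864969  0.05299056] rampx -0.062125492859174306
chk scene [[490.46549578 322.59875521]]
t 31.55 pos [0.4001 0.229  0.1797] jaw deg 6.5 F [-0.4 -1.2 -0.6] open 0.051 q7 -0.6 tilt [-0.001 -0.    -1.   ]
shift now-frame mm [-309.8    2.    59.8]
turn tool-z rad -0.261 alt 2.88 shift in turned frame [-299.8  -78.1   59.8]
```

```bash
python3 -m handwheel '[[[0,0,0],-0.13],[[0,0,0],-0.131],[[-48,-13,0],0],[[-50,-13,0],0],[[-50,-13,0],0],[[-50,-13,0],0],[[-50,-13,0],0],[[-49,-13,20],0],[[0,0,20],0],[[0,0,0],0],[[0,0,0],0]]' 66; python3 -c "
from h import *
go(.436,-.075,.046,21.5)
snap('scene','pics/s24.png',220,110,120,90,6)"
```

```text
time_s: 32.92
eef_pos: [0.436, -0.0765, 0.1404]
orientation: [1.771, 2.594, 0.0]
force: [0.4, 0.3, -0.0]
opening: 0.0564
t 32.92 pos [ 0.436  -0.0765  0.1404] jaw deg 21.4 F [ 0.4  0.3 -0. ] open 0.0564 q7 0.39 tilt [ 0. -0. -1.]
shift now-frame mm [ 1.3  0.6 94.4]
turn tool-z rad -0.003 alt 3.139 shift in turned frame [ 1.3  0.6 94.4]
```

View pics/s24.png

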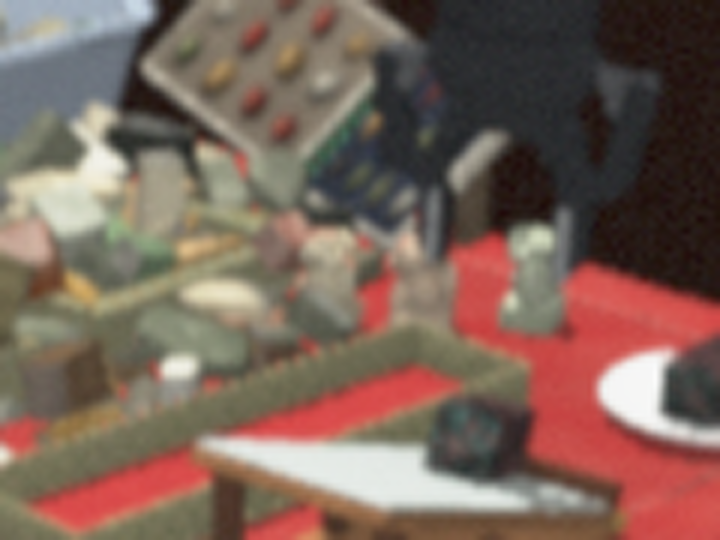

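```bash
python3 -m handwheel '[[[1,0,40],0],[[0,0,35],0],[[0,0,19],0],[[0,0,0],0]]'; python3 -m handwheel '[[[0,0,0],0],[[0,0,0],0],[[0,0,0],0],[[0,0,0],0],[[0,0,0],0]]' 10 110; python3 -m handwheel '[[[0,0,-30],0],[[0,0,-40],0],[[0,0,-40],0],[[0,0,0],0]]'; python3 -c "
from h import *
go(.5686,-.0553,.15,-1.4)
snap('scene','pics/s25.png',220,90,120,90,6)"
```

```text
time_s: 33.48
eef_pos: [0.4351, -0.0746, 0.0455]
orientation: [-1.768, -2.595, 0.001]
force: [-0.4, 0.7, -0.5]
opening: 0.0562
time_s: 34.1
eef_pos: [0.4374, -0.0755, 0.0473]
orientation: [1.769, 2.592, 0.002]
force: [-0.3, -0.2, 7.9]
opening: 0.0322
time_s: 34.6
eef_pos: [0.4378, -0.0758, 0.1587]
orientation: [1.768, 2.59, 0.003]
force: [0.9, -0.6, -3.6]
opening: 0.0321
t 34.6 pos [ 0.4378 -0.0758  0.1587] jaw deg 21.4 F [ 0.9 -0.6 -3.6] open 0.0321 q7 0.39 tilt [ 0.006 -0.002 -1.   ]
shift now-frame mm [-28.5 129.2   9.5]
turn tool-z rad 0.397 alt -2.744 shift in turned frame [ 23.7 130.2   9.5]
```

View pics/s25.png

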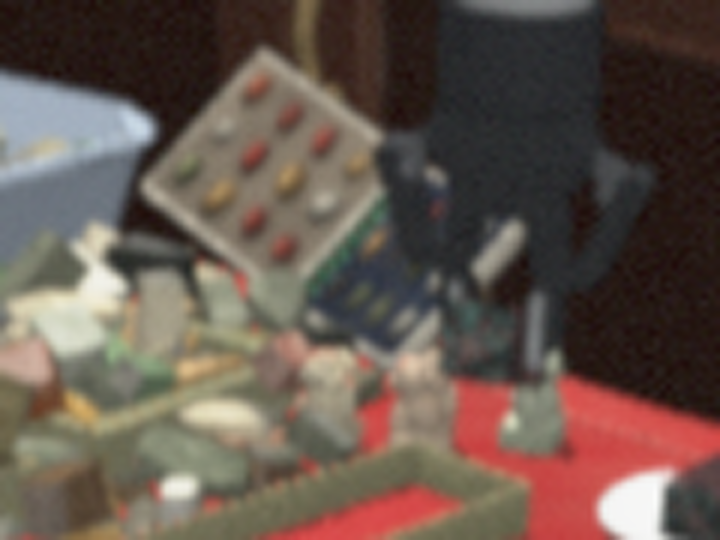

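```bash
python3 -m handwheel '[[[0,0,0],0.13],[[0,0,0],0.13],[[0,0,0],0.137],[[8,43,0],0],[[8,44,0],0],[[8,43,0],0],[[0,0,0],0],[[0,0,0],0]]'; python3 -c "
from h import *
go(.5686,-.0553,.04,-1.4)
snap('scene','pics/s26.png',200,90,120,90,6)"
```

```text
time_s: 35.65
eef_pos: [0.564, -0.0544, 0.1535]
orientation: [-2.245, -2.192, 0.005]
force: [-0.6, -0.0, -3.5]
opening: 0.0323
t 35.65 pos [ 0.564  -0.0544  0.1535] jaw deg -1.4 F [-0.6 -0.  -3.5] open 0.0323 q7 -0.09 tilt [-0.005  0.    -1.   ]
shift now-frame mm [ -0.8   5.2 113.5]
turn tool-z rad 0.001 alt -3.141 shift in turned frame [ -0.8   5.2 113.5]
```

View pics/s26.png

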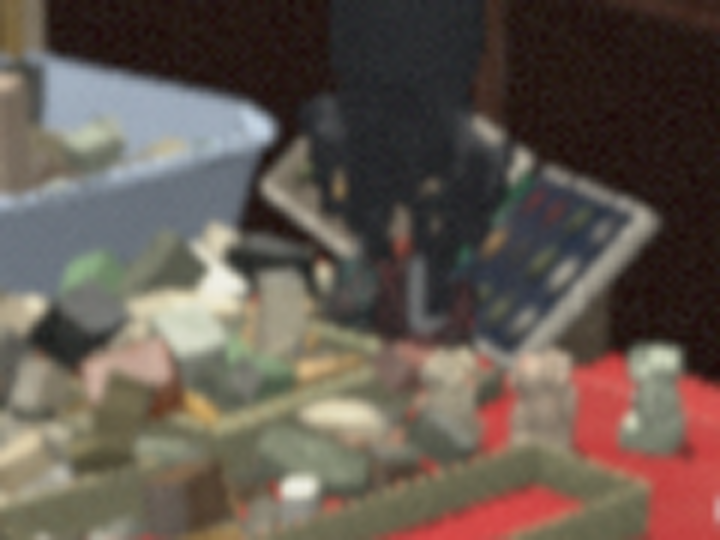

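```bash
python3 -m handwheel '[[[0,4,40],0],[[0,0,40],0],[[0,0,28],0],[[0,0,0],0]]' 10 60; python3 -m handwheel '[[[0,0,6],0],[[0,0,0],0],[[0,0,6],0],[[0,0,0],0]]' 10 50; python3 -c "
from h import *
go(.5686,-.0553,.029,-1.4)
snap('scene','pics/s27.png',200,120,120,90,6)"
```

```text
time_s: 36.2
eef_pos: [0.5665, -0.0549, 0.0455]
orientation: [-2.245, -2.191, 0.007]
force: [-1.1, -1.1, -2.8]
opening: 0.0322
time_s: 36.7
eef_pos: [0.5701, -0.0546, 0.0359]
orientation: [-2.248, -2.195, 0.0]
force: [0.2, 0.4, -3.4]
opening: 0.0322
t 36.7 pos [ 0.5701 -0.0546  0.0359] jaw deg -1.4 F [ 0.2  0.4 -3.4] open 0.0322 q7 -0.14 tilt [-0. -0. -1.]
shift now-frame mm [-0.8 -1.5  6.9]
turn tool-z rad 0.0 alt -3.141 shift in turned frame [-0.8 -1.5  6.9]
```

View pics/s27.png

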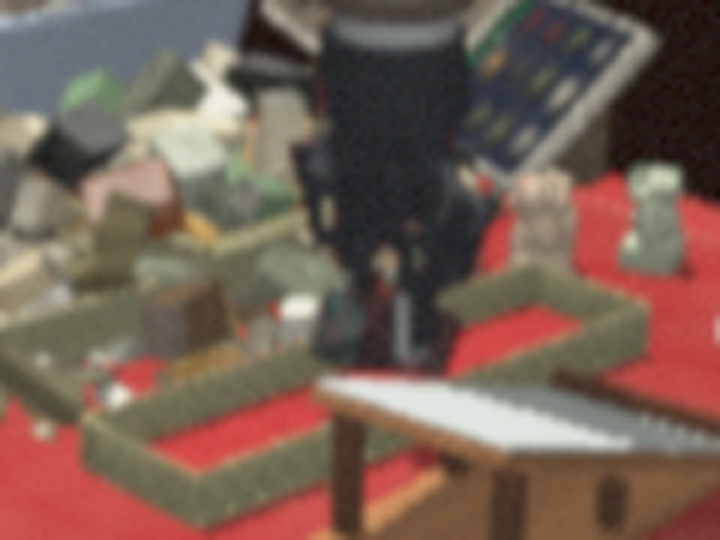

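```bash
python3 -m handwheel '[[[0,0,5],0],[[0,0,0],0]]' 10 30; python3 -m handwheel '[[[0,0,4],0],[[0,0,0],0]]';python3 -m handwheel '[[[0,0,4],0],[[0,0,0],0]]';python3 -m handwheel '[[[0,0,4],0],[[0,0,0],0]]'
```

```text
time_s: 37.0
eef_pos: [0.5698, -0.0545, 0.0304]
orientation: [-2.247, -2.194, 0.001]
force: [0.4, -1.1, -4.0]
opening: 0.0321
time_s: 37.25
eef_pos: [0.5699, -0.0545, 0.0265]
orientation: [-2.247, -2.194, 0.001]
force: [-0.1, -1.1, -4.0]
opening: 0.0322
time_s: 37.5
eef_pos: [0.571, -0.0544, 0.0234]
orientation: [2.247, 2.194, 0.001]
force: [0.7, 0.5, 1.3]
opening: 0.0323
time_s: 37.75
eef_pos: [0.5724, -0.0532, 0.0208]
orientation: [2.245, 2.194, 0.005]
force: [-1.6, 3.0, 10.9]
opening: 0.0321
```

```bash
python3 -m handwheel '[[[0,0,3],0],[[0,0,0],0]]' 10 25; python3 -m handwheel '[[[0,0,3],0],[[0,0,0],0]]';python3 -m handwheel '[[[0,0,2],0],[[0,0,0],0]]'; python3 -m handwheel '[[[0,0,0],0],[[0,0,0],0],[[0,0,0],0],[[0,0,0],0]]' 51;python3 -c "
from h import *
go(.5686,-.0553,.014,-1.4)
snap('scene','pics/s28.png',200,120,120,90,6)"
```

```text
time_s: 38.0
eef_pos: [0.5736, -0.0526, 0.0187]
orientation: [2.244, 2.194, 0.008]
force: [-1.1, 4.6, 13.9]
opening: 0.0321
time_s: 38.25
eef_pos: [0.5747, -0.0524, 0.0163]
orientation: [2.242, 2.193, 0.011]
force: [-0.6, 4.7, 16.0]
opening: 0.0323
time_s: 38.5
eef_pos: [0.5752, -0.0522, 0.0144]
orientation: [2.242, 2.193, 0.012]
force: [1.5, 4.2, 15.8]
opening: 0.0317
time_s: 39.0
eef_pos: [0.5699, -0.0547, 0.0105]
orientation: [-2.248, -2.194, 0.001]
force: [1.4, 0.3, -0.4]
opening: 0.0436
t 39.0 pos [ 0.5699 -0.0547  0.0105] jaw deg -1.4 F [ 1.4  0.3 -0.4] open 0.0436 q7 -0.15 tilt [-0.001  0.    -1.   ]
shift now-frame mm [-0.6 -1.3 -3.5]
turn tool-z rad 0.0 alt -3.141 shift in turned frame [-0.6 -1.3 -3.5]
```

View pics/s28.png

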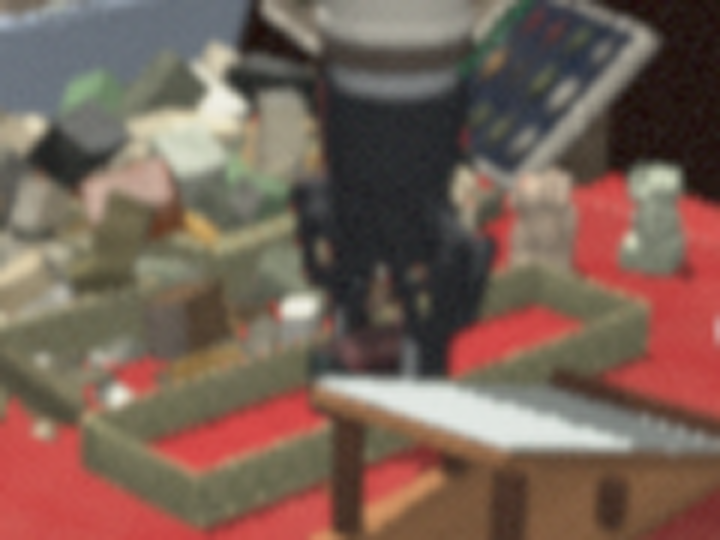

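Released; lift straight up and move aside to check.

```bash
python3 -m handwheel '[[[0,0,-20],0],[[0,0,-50],0],[[0,0,-50],0],[[0,0,-50],0],[[50,0,0],0],[[60,0,0],0],[[60,0,0],0],[[60,0,0],0],[[60,0,0],0],[[0,0,0],0],[[0,0,0],0]]'; python3 -c "
from h import *
go(.5686,-.0553,.014,-1.4)
snap('scene','pics/s29.png',0,0,512,384,1.5)
snap('top','pics/t29.png',80,120,320,120,2.5)
snap('top','pics/t29b.png',230,125,200,120,4)"
```

```text
time_s: 40.42
eef_pos: [0.5772, 0.2352, 0.1818]
orientation: [2.246, 2.195, 0.0]
force: [-0.2, -0.7, 0.4]
opening: 0.0437
t 40.42 pos [0.5772 0.2352 0.1818] jaw deg -1.3 F [-0.2 -0.7  0.4] open 0.0437 q7 -0.6 tilt [ 0.001 -0.001 -1.   ]
shift now-frame mm [-290.5   -2.   167.9]
turn tool-z rad 0.001 alt -3.14 shift in turned frame [-290.5   -1.6  167.9]
```

View pics/s29.png

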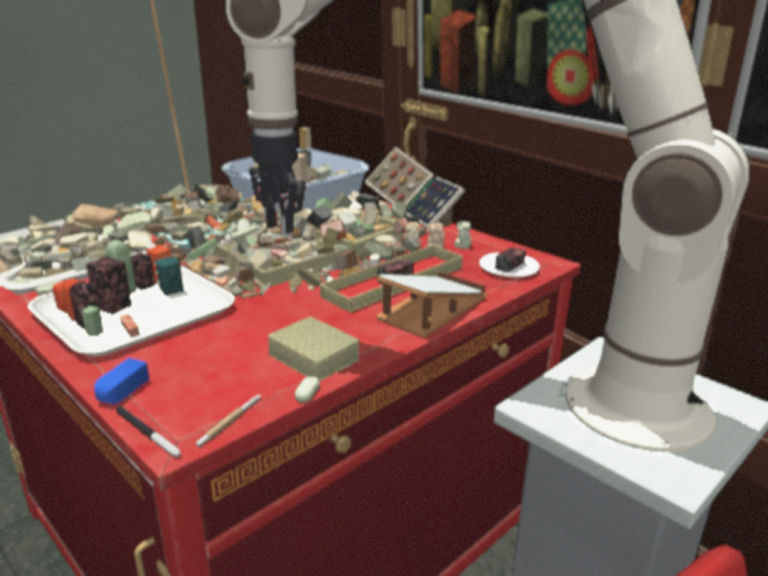

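View pics/t29.png

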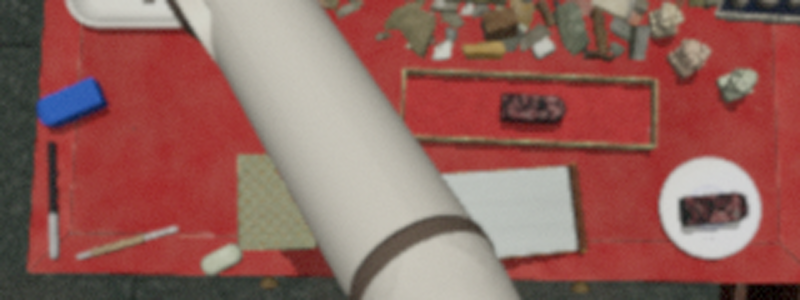

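View pics/t29b.png

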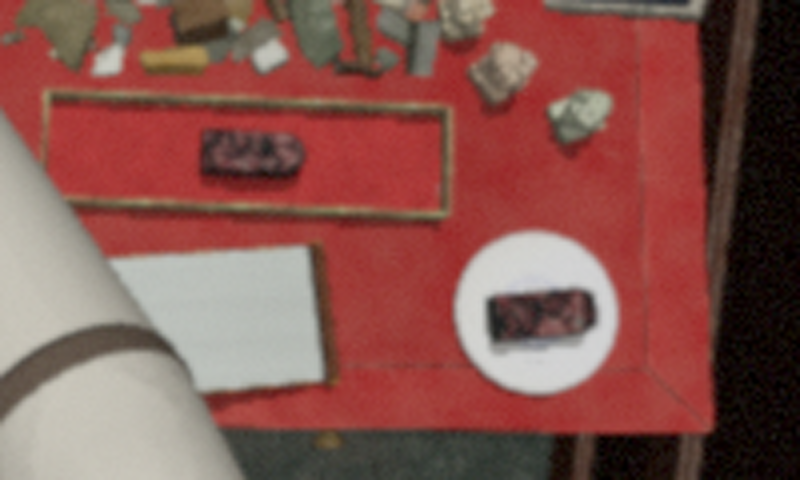

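```bash
python3 -c "
from station import workorder
print(workorder.close_job())"
```

```text
the job is handed in; nothing more can be done
None
```

The job is done and handed in at about 40 s. Both blanks were tested one at a time, and the first was put away before the second was touched.

- **First blank (the one nearer the blue piece, left of the work):** it stayed where I let it go on the upper half of the test board, with no movement between two pictures about 0.5 s apart. It is the bare one, and it now lies on the middle of the plate.
- **Second blank (between the long box and the yellow box):** it slid down to the stop as soon as I let go. It is the waxed one, and it now lies near the centre of the long box.

I tipped both standing blanks onto their sides with the closed fingers before picking them up, because the tool could not be tilted.

**Last checks:** the last top and scene views show both blanks lying flat in place. The gravers are within about a pixel of where they started. The figures and pebble look unmoved; I judged those by eye only. The arm was clear of everything.

**What went wrong:**
- The blue look-alike fell over, probably knocked by a finger while I was going down for the first blank. It lies on the table near the left edge; I did not stand it up again.
- While I was pressing the bare blank level on the plate, the vertical force at the wrist reached about 41 N through the held blank. That is well under the 120 N wrist limit. It is only just over the 40 N limit for the arm or gripper body, which as far as I could see was not touching anything.

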